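# Shim the front foot of a bench press with a pry bar

### The job

The hand press on the bench needs its shim under the front foot with the yellow mark: push the pry bar's tip under the press's front edge over the fulcrum block, lever the press up, swing the bar's tail under the yellow hook and let go so that it stays up. Then slide the shim straight in under the marked foot until most of the foot's depth is over it; take the bar again, let the press down gently onto the shim, pull the bar out and lay it down on the bench clear of the press and its fixture. Leave the other things on the bench where they are.

Things in the scene. Friction and masses are not known exactly. Their poses are not given: they have to be found in the camera images.
- station: Fixture of the press, fixed to the bench (fulcrum block, yellow hook, rear bracket; the press is hinged on it). Origin on the bench at the middle of the press's front edge, z up; -y is its front, whence bar and shim come, +y goes under the press. Sizes elsewhere in 'S' are mm in this frame. Grey base plate when down: S x -100..100, y 0..185, z 22..38; blue column at y above 80.
- press (a joint): Tilt of the press about the pin in its rear bracket (along S x at y 190, z 30), rad: 0 = down on its feet, positive = front raised, limit 0.16. Only gravity closes it; lifting takes about 8 to 14 N at the front edge. Under the parked bar it reads about 0.07, resting on the shim about 0.035.
- foot (a point): Middle of the front edge of the marked foot's underside (yellow strip above); rises with the press. Two feet hang from the plate to 0.5 mm off the bench, both at S y 0..35: the marked one at S x -80..-30, the other at x 86..100. Between them the space under the plate is open, 22 high.
- ridge (a point): Point on top of the fulcrum's steel ridge where the bar is to rest: S (50, -35, 22). Fixed. The ridge runs along x; the red block under it spans S x 20..92, y -44..-26.
- hook (a point): Point on the underside of the yellow hook's arm, below which the bar's tail is to be parked: S (78, -169, 30). Fixed. The arm covers S x 66..116, y -177..-161, underside z 30, top z 40; its open end is at x 66, its post at x 100..116, to z 48. The tail goes down beside the open end, then sideways (+x) under the arm.
- bar: Loose pry bar, 200 long, 0.35 kg. Origin on its underside at mid-length; x points to the tip, z up as it lies flat. Steel blade 20 wide, z 0..6, x -40..100; blue handle x -62..5, 22 wide, z 6..34; square steel tail 10 by 10, x -100..-60, z 14..24. Centre of mass near x -5.
- bar_tip (a point): Middle of the blade's front end: bar frame (100, 0, 3) mm. It goes about 20 mm under the press's front edge, so that the ridge lies under the bar's x = 45; it enters over the ridge with the tip pointing about 0.33 rad down, moving along its own length (a level push would meet the block or the plate).
- bar_tang (a point): Middle of the bar's steel tail: bar frame (-85, 0, 19) mm. Parked under the hook, the bar points about 0.13 rad tip up and its tail is swung 28 mm (0.21 rad) to the S +x side.
- shim: Loose shim: aluminium plate 100 by 50, 6 thick, with an upright orange grip tab, 0.15 kg. Origin on the underside in the middle, x points to the end that goes in first. Tab 40 long (x -50..-10), 12 thick across y, top at z 42. In place its x points along S +y, at S x = -55, origin at about S y = -7 (nose 8 past the foot's rear edge).
- shim_nose (a point): Middle of the shim's leading end: shim frame (50, 0, 3) mm.
- oil_bottle: Bystander: white bottle, 40 diameter, 90 high; origin under its middle.
- brass_pan: Bystander: brass bowl, 80 diameter, 30 high; origin under its middle.
- orange_bin: Bystander: orange open bin 130 by 100 by 50 high; origin under its middle.
- blue_case: Bystander: blue plastic case 92 by 132 by 53 high; origin under its middle.
- t_handle: Bystander: T-handled tool, 245 long, with blue grips, lying along its x; origin near its middle.
Things that resemble listed ones, but are neither listed nor needed, are in the scene too. What is shaped like the shim but green is not meant. There is more than one size of the bar; the one meant has the size given above.

How it is judged:
By the outcome, as a careful person would: the job done as asked, in the order asked, and still so for the second after the job is handed in, with the robot touching nothing.
It also fails if it takes over 70 s, if anything falls off the work surface, if the arm or the gripper's body presses on something with over 40 N, if the wrist force passes 120 N, or if a joint passes its speed limit or range.

### The arm

A 6-joint arm with a two-finger parallel gripper is mounted at the origin on the work surface. World frame = base frame: x ahead of the robot, y to its left, z up, the work surface at z = 0. Lengths are in mm, angles in rad, forces in N, time in s.
With the tool pointing down it reaches from about 275 to 1000 mm from the base axis. Payload 8.4 kg.
Tool frame: the origin (TCP) lies where the fingers leave the gripper's body, on its centre line; the fingertips stand 73 mm ahead of it and the grasp point (between the pads) lies 54 mm ahead of it (grip_point_offset is the distance from the TCP to the grasp point, in mm); z points along the fingers, y is the direction in which the jaws open and shut (so a half turn about z gives the same grasp; the last joint's range is limited). The gripper opens to 85 mm and grips with 20 to 120 N. Pads are 22 mm wide; open, the fingers measure 114 mm over their backs; the gripper's body (76 mm by 85 mm) begins 54 mm behind the grasp point. The pads swing forward as they close: fully open they stand 13 mm farther back than shut.
Start: joints at [-1.261, 0.353, 1.633, -0, 1.155, -0.002], TCP at [191.731, -594.868, 303.881] pointing down, gripper open.
Joint ranges: [-2.63, 2.63], [-0.92, 2.1], [0.06, 2.66], [-1.3, 4.44], [0, 2.69], [-3.02, 3.02]. Speed limits (rad/s): [2.22, 2.22, 2.79, 3.14, 3.14, 3.14].

### API

Orientations are given as [roll, pitch, yaw] about the fixed x, y, z axes, in that order (R = Rz(yaw) Ry(pitch) Rx(roll)).
In Python, from rig import sense, grab_frame, sign_off, grip_point_offset gives the robot as it stands. The module is installed in compiled form; this text tells all that it offers.
- The arm moves only by the tool drive_tool, never from a script. Its argument "targets" is one flat list of numbers, 7 for each row, row after row: the shift along the tool's x, y, z in m, then the turn, a rotation vector about the tool's x, y, z in rad, then the opening, from 0 (shut) to 1 (fully open). In form: [tx, ty, tz, wx, wy, wz, grip, tx, ty, tz, wx, wy, wz, grip, ...]. A call has 1 to 12 rows; each row is the pose to reach, as a shift and turn from the pose commanded when the call began, along the tool's axes at that moment; what a row does not reach only later rows make up. A row lasts 1/12 s, in which the tool goes at most 41.7 mm and 7.16 degrees, less where a joint would pass 70% of its speed; a pose out of reach is approached as far as the arm can. A call with a gripper value outside its range is refused whole. The fingers move at their own pace and stop on an object; "force" is the grip in N (left out, the last holds). Time passes only in rows, so rows that repeat a pose let the fingers close. It gives the time, the measured TCP pose, the force and the opening at its end, in the units of the state.
- sense(): the state, without advancing time (a new reading comes with each control period).
- grab_frame(name): name is "scene" or "side" or "wrist"; returns a dict with "color" (384x512x3 uint8, blue, green, red), "vertical_fov" (degrees; the focal length in pixels is half the picture's height over the tangent of half this angle, whatever the lens; pixels are square), "cx", "cy" (the principal point, pixels), "world_from_camera" (4x4, takes a point from camera to world coordinates). Camera axes: x right, y down, z forward; pixel columns grow to the right and rows downward; lengths in mm; the calibration is good to about 2 mm. A picture is of the moment at which its call begins. There is no depth.
- sign_off(): hands the job in, once; it reports no verdict.
The state is a dict: "clock": time; "qpos": joint angles; "qvel": joint speeds; "joint_efforts": joint torques, N m; "eef_pos": TCP position; "tcp_rot": TCP orientation; "contact_force": force on the tool from outside, world axes, zero at the start; "wrist_torque": the same for the moment, N m; "opening": opening from 0.0 (shut) to 1.0 (fully open).
Only numpy, scipy, OpenCV 4.12 (cv2) and the standard library are available. Lean on these libraries where they do the work, as an engineer would, in place of code of your own. Each camera call takes 0.05 s, during which the arm holds its last target. There are 200 camera calls.

## Working session

There is one attempt and no reset: what is moved stays moved. The work goes in short steps, Python scripts to look and compute and a tool call to move; the robot and the scene stay as the last step left them, time stands still between calls to the robot, and variables do not carry over. Pictures are saved under pics/ and viewed, about 8 in all and at most 12, crops included, and the job is handed in when it is done.

Besides the shell and the picture viewer there is one more tool, called as name(argument=value, ...), one argument or row to a line, values as JSON. drive_tool: Moves the arm, as the interface text tells. Its arguments: {"type":"object","properties":{"targets":{"type":"array"},"force":{"type":"number"}},"required":["targets"]}

```bash
mkdir -p pics
cat > h.py <<'E'
import numpy as np, cv2
from rig import sense, grab_frame, sign_off, grip_point_offset
from scipy.spatial.transform import Rotation as R
def shot(n,fn=None):
    f=grab_frame(n)
    if fn: cv2.imwrite('pics/'+fn,f['color'])
    return f
def K(f):
    F=f['color'].shape[0]/2/np.tan(np.radians(f['vertical_fov'])/2); return F,f['cx'],f['cy']
def ray(f,p):
    F,cx,cy=K(f);T=np.array(f['world_from_camera']);d=T[:3,:3]@np.array([(p[0]-cx)/F,(p[1]-cy)/F,1]);return T[:3,3],d/np.linalg.norm(d)
def onz(f,p,z):
    o,d=ray(f,p);return o+d*(z-o[2])/d[2]
def two(f,p,g,q):
    o,d=ray(f,p);a,e=ray(g,q);A=np.c_[d,-e];s=np.linalg.lstsq(A,a-o,rcond=None)[0]
    P,Q=o+s[0]*d,a+s[1]*e;return (P+Q)/2,np.linalg.norm(P-Q)
def proj(f,X):
    F,cx,cy=K(f);T=np.array(f['world_from_camera']);c=T[:3,:3].T@(np.array(X)-T[:3,3]);return np.array([cx+F*c[0]/c[2],cy+F*c[1]/c[2]])
E
python3 - <<'E'
from h import *
import pickle
fs={n:shot(n) for n in('scene','side','wrist')}
pickle.dump(fs,open('f0.pkl','wb'))
for n,f in fs.items(): print(n,f['vertical_fov'],f['cx'],f['cy'],np.round(f['world_from_camera'],3).tolist())
cv2.imwrite('pics/a.png',cv2.resize(fs['scene']['color'],(800,600),interpolation=cv2.INTER_CUBIC))
cv2.imwrite('pics/b.png',cv2.resize(fs['side']['color'],(800,600),interpolation=cv2.INTER_CUBIC))
s=sense();print(s,grip_point_offset)
E
```

```text
scene 48.901069664179396 264.8597656412121 188.8996598193883 [[0.357, 0.524, -0.773, 1462.15], [0.934, -0.222, 0.281, -399.787], [-0.024, -0.822, -0.568, 731.287], [0.0, 0.0, 0.0, 1.0]]
side 43.85003934931932 257.94035805220165 193.824150954183 [[0.955, -0.232, 0.186, 302.798], [-0.297, -0.716, 0.632, -896.638], [-0.014, -0.659, -0.752, 1008.129], [0.0, 0.0, 0.0, 1.0]]
wrist 64.47953027954416 251.87171551431106 191.24319316485045 [[0.306, -0.901, -0.309, 270.68], [-0.952, -0.29, -0.097, -569.318], [-0.002, 0.324, -0.946, 373.067], [0.0, 0.0, 0.0, 1.0]]
{'clock': 0.15, 'qpos': array([-1.26140914e+00,  3.53465616e-01,  1.63394910e+00, -1.15012558e-05,
        1.15523874e+00, -2.42401408e-03]), 'qvel': array([ 6.01921287e-04, -3.29900585e-03, -3.93461809e-03, -2.49136623e-03,
        2.39334331e-05, -1.67726902e-03]), 'joint_efforts': array([-1.88528143e-04, -6.05637503e+01, -3.42339706e+01,  2.13965234e-05,
        6.16365869e-03,  2.18875840e-05]), 'eef_pos': array([ 191.6339168 , -594.59089083,  303.35483514]), 'tcp_rot': array([-3.14053183e+00,  7.94604312e-06,  3.11815849e-01]), 'contact_force': array([-0.85079363,  0.42430538, -0.08019055]), 'wrist_torque': array([ 0.03563018, -0.01459502, -0.00515147]), 'opening': 0.9983203220362112} 53.900000000000006
```

View pics/a.png

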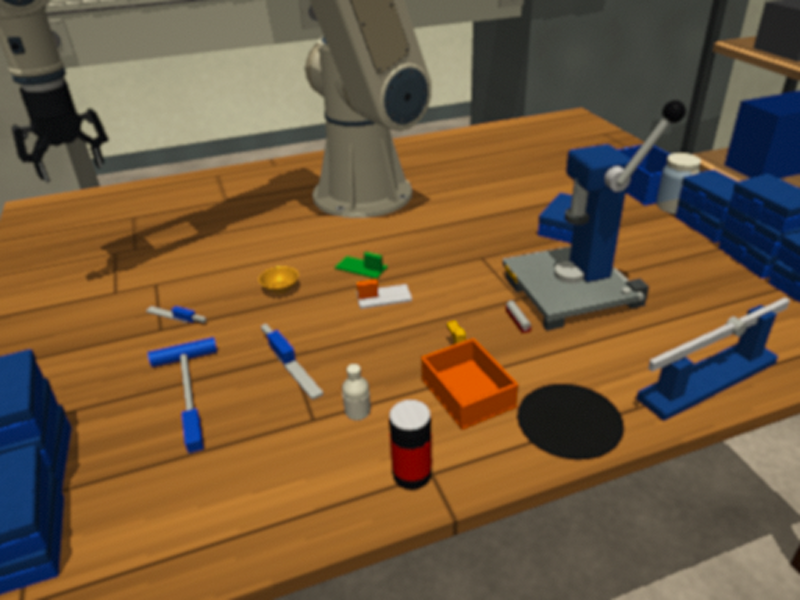

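View pics/b.png

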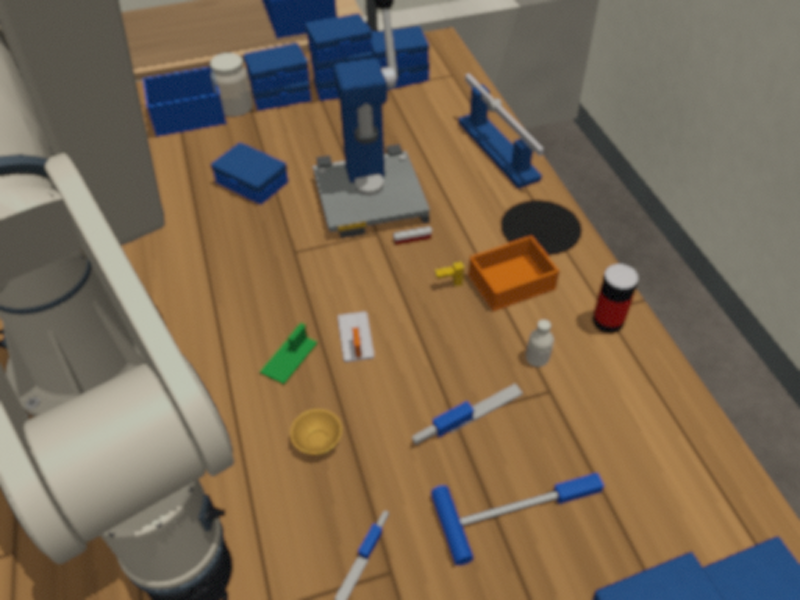

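In both views:

| Thing | Scene (px, 800x600) | Side (px, 800x600) | Choice |
|---|---|---|---|
| Bar candidate, large | (290,360) | (468,415) | likely the one |
| Bar candidate, small | (178,314) | (365,555) | smaller |
| T-handle | (190,390) | (520,510) | bystander |
| Shim, aluminium with orange tab | (385,294) | (356,338) | take |
| Shim, green | (362,265) | (290,355) | decoy |

The press is at side (375,190), the ridge at (412,235) and the hook at (450,272). I'll check these in one close crop.

Run:
```python
from h import *
import pickle
f=pickle.load(open('f0.pkl','rb'))['side'];c=f['color']
a=cv2.resize(c[85:190,195:360],None,fx=4,fy=4,interpolation=cv2.INTER_CUBIC)[:, :660]
b=cv2.resize(c[195:290,210:345],None,fx=4,fy=4,interpolation=cv2.INTER_CUBIC)
a=cv2.resize(c[85:185,195:315],None,fx=6,fy=6)[:, :] if 0 else a
o=np.zeros((600,800,3),np.uint8)
a=cv2.resize(c[120:190,195:305],None,fx=7,fy=4.6,interpolation=cv2.INTER_CUBIC)
a=cv2.resize(c[125:190,195:305],None,fx=5,fy=5,interpolation=cv2.INTER_CUBIC)
b=cv2.resize(c[195:290,210:345],None,fx=2.7,fy=2.7,interpolation=cv2.INTER_CUBIC)
o[:325,:550]=a;o[330:330+b.shape[0],:b.shape[1]]=b
cv2.imwrite('pics/c.png',o)
hsv=cv2.cvtColor(c,cv2.COLOR_BGR2HSV)
m=((hsv[...,0]>100)&(hsv[...,0]<130)&(hsv[...,1]>150)&(hsv[...,2]>100)).astype(np.uint8)
n,l,st,ce=cv2.connectedComponentsWithStats(m)
for i in range(1,n):
    if st[i,4]>30 and st[i,1]>220: 
        r=cv2.minAreaRect(np.argwhere(l==i)[:,::-1].astype(np.float32));print('blue',st[i],ce[i],onz(f,ce[i],20),r)
# bar ends at px from view (800->512)
s=.64
for nm,p,z in [('tail',(416,440),19),('tip',(519,391),6),('stail',(385,515),10),('stip',(343,598),3),('plateL',(328,222),38),('plateR',(428,210),38),('rl',(398,239),22),('rr',(431,233),22)]:
    print(nm,onz(f,np.array(p)*s,z).round(1))
```

```text
blue [278 258  24  17 190] [289.63157895 266.38947368] [ 550.44120617 -313.54035385   20.        ] ((289.70001220703125, 266.3999938964844), (7.602630615234375, 24.149532318115234), 63.43495178222656)
blue [356 304  29  16 266] [370.21428571 311.38721805] [ 683.13210211 -481.17804561   20.        ] ((370.13763427734375, 311.4587097167969), (9.769828796386719, 27.968528747558594), 73.3007583618164)
blue [277 312  25  47 488] [288.49180328 335.29508197] [ 488.30725194 -478.98344224   20.        ] ((288.3815612792969, 334.7477111816406), (48.480796813964844, 10.428363800048828), 70.55996704101562)
blue [231 337  12  19 112] [236.58035714 346.00892857] [ 373.63403194 -468.0762239    20.        ] ((236.63677978515625, 345.8537902832031), (5.827714920043945, 19.71710205078125), 29.05460548400879)
blue [ 382  345  130   39 3028] [458.80911493 370.2014531 ] [ 798.04150146 -657.38485002   20.        ] ((446.5, 364.0), (38.0, 129.0), 90.0)
tail [ 483.5 -335.9   19. ]
tip [ 672.3 -293.     6. ]
stail [ 405.4 -433.8   10. ]
stip [ 319.6 -526.5    3. ]
plateL [466.7 159.6  38. ]
plateR [659.6 132.4  38. ]
rl [585.1  89.2  22. ]
rr [650.   85.3  22. ]
```

View pics/c.png

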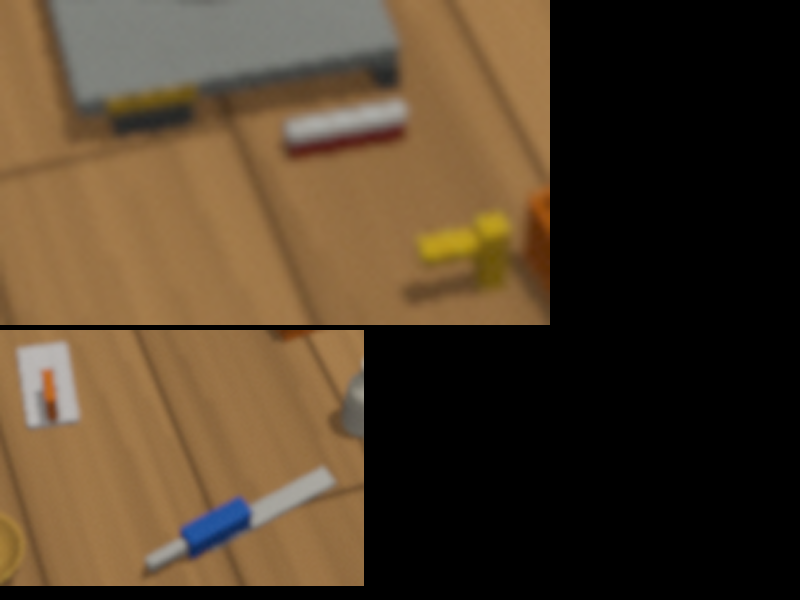

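The crop shows the large bar: tail at crop (150,565), tip at (330,475), about 194 mm long by ray cast. The small one measures about 126 mm. The shim with the orange tab is at (48,385). The plate front corners are at (75,100) and (398,48), the ridge runs (285,128)-(408,108), and the hook's open end is at (418,242). Next I fit the station frame.

```bash
cat > fit.py <<'E'
from h import *
import pickle
from scipy.optimize import least_squares
fs=pickle.load(open('f0.pkl','rb'));f=fs['side'];g=fs['scene']
c=lambda x,y:(195+x/5,125+y/5)
S=lambda x,y:(x*.64,y*.64)
P=[(f,c(75,101),(-100,0,38)),(f,c(398,50),(100,0,38)),(f,c(285,128),(20,-35,22)),(f,c(408,106),(92,-35,22)),(f,c(418,242),(66,-169,38)),(f,c(491,217),(108,-169,48)),
(g,S(503,263),(-100,0,38)),(g,S(546,317),(100,0,38)),(g,S(511,303),(20,-35,22)),(g,S(525,328),(92,-35,22))]
def W(v,X):
    return np.r_[R.from_euler('z',v[2]).as_matrix()[:2,:2]@np.array(X[:2])+v[:2],X[2]]
r=least_squares(lambda v:np.concatenate([proj(a,W(v,X))-p for a,p,X in P]),[560,140,-.1],x_scale=[10,10,.05],loss='soft_l1')
print(r.x.round(3));print(r.fun.reshape(-1,2).round(1).tolist())
hsv={n:cv2.cvtColor(fs[n]['color'],cv2.COLOR_BGR2HSV) for n in fs}
# bar: line through tail/tip and handle centre two views
def mask(n,lo,hi,box):
    m=cv2.inRange(hsv[n],lo,hi);z=np.zeros_like(m);x0,y0,x1,y1=box;z[y0:y1,x0:x1]=m[y0:y1,x0:x1];return np.argwhere(z>0)[:,::-1]
b1=mask('side',(100,150,60),(130,255,255),(270,250,310,285)).mean(0)
b2=mask('scene',(100,150,60),(130,255,255),(168,205,195,235)).mean(0)
print('handle',b1,b2,two(f,b1,g,b2))
o1=mask('side',(3,170,80),(15,255,255),(218,205,240,232)).mean(0)
o2=mask('scene',(3,170,80),(15,255,255),(225,176,245,194)).mean(0)
print('tab',o1,o2,two(f,o1,g,o2))
d=lambda x,y:(210+x/2.7,195+(y-330)/2.7)
for nm,p,z in [('tail',d(150,563),19),('tipmid',d(329,478),5),('noseL',d(18,347),6),('noseR',d(66,342),6),('rearL',d(28,426),6),('rearR',d(79,420),6)]: print(nm,onz(f,p,z).round(1))
for nm,p,z in [('tail',S(266,328),19),('tip',S(316,393),5)]: print('scene',nm,onz(g,p,z).round(1))
E
python3 fit.py
```

```text
[ 5.67578e+02  1.43360e+02 -8.30000e-02]
[[0.9, -1.5], [1.4, -1.7], [0.8, -1.5], [-0.4, -0.9], [0.2, 1.1], [0.3, 1.1], [-0.6, -2.8], [-0.0, -1.2], [-1.3, -1.2], [0.0, -2.9]]
handle [289.87029289 267.38075314] [179.53846154 221.49450549] (array([ 549.89253081, -315.18107368,   19.94997777]), np.float64(2.0756364604818502))
tab [228.         218.08823529] [233.90449438 183.3988764 ] (array([ 444.89630362, -128.59221118,   28.89464993]), np.float64(2.4171219848865206))
tail [ 482.2 -334.6   19. ]
tipmid [ 672.4 -291.     5. ]
noseL [433.7 -45.5   6. ]
noseR [482.2 -54.1   6. ]
rearL [ 418.6 -146.2    6. ]
rearR [ 467.7 -154.4    6. ]
scene tail [ 486.7 -327.9   19. ]
scene tip [ 670.7 -283.6    5. ]
```

```bash
cat > mv.py <<'E'
from h import *
def tcp(gp,pitch,yaw,g=53.9):
    "grasp point world, bar pitch (tip up), yaw -> TCP pos, rot"
    r=R.from_euler('xyz',[np.pi,-pitch,yaw]); return np.array(gp)-r.apply([0,0,g]),r
def rel(*tg):
    s=sense();r0=R.from_euler('xyz',s['tcp_rot']);p0=s['eef_pos']
    print('t',round(s['clock'],2),'F',s['contact_force'].round(1),'open',round(s['opening'],3))
    for p,r in tg:
        d=r0.inv().apply(p-p0)/1000;w=(r0.inv()*r).as_rotvec();print(d.round(4).tolist(),w.round(4).tolist(),'rows',round(max(np.linalg.norm(d)/.0417,np.degrees(np.linalg.norm(w))/7.16),1))
E
python3 -c "
from mv import *
rel(tcp([578,32,246],0,1.488),tcp([565,-330,200],0,0.23))"
```

```text
t 0.15 F [-0.9  0.4 -0.1] open 0.998
[0.56, -0.4778, 0.004] [-0.0009, -0.0006, -1.1762] rows 17.7
[0.4365, -0.1372, 0.0496] [-0.0011, 0.0001, 0.0818] rows 11.0
```

drive_tool(
  targets=[0.56,-0.478,0.004,0,0,-1.176,1,0.56,-0.478,0.004,0,0,-1.176,1,0.56,-0.478,0.004,0,0,-1.176,1,0.56,-0.478,0.004,0,0,-1.176,1,0.56,-0.478,0.004,0,0,-1.176,1,0.56,-0.478,0.004,0,0,-1.176,1,0.56,-0.478,0.004,0,0,-1.176,1,0.56,-0.478,0.004,0,0,-1.176,1,0.56,-0.478,0.004,0,0,-1.176,1,0.56,-0.478,0.004,0,0,-1.176,1,0.56,-0.478,0.004,0,0,-1.176,1,0.56,-0.478,0.004,0,0,-1.176,1],
)

```text
clock: 1.15
eef_pos: [454.6, -167.3, 301.2]
tcp_rot: [3.141, 0.0, 1.488]
contact_force: [1.1, -0.7, 0.3]
opening: 1.003
```

```bash
python3 -c "
from mv import *
s=sense();print(s['eef_pos'],s['tcp_rot'],s['qvel'])
rel(tcp([578,32,246],0,1.488))"
```

```text
[ 454.6389478  -167.26274045  301.21867097] [3.14144591e+00 6.64393996e-05 1.48810422e+00] [ 1.02457091e+00  1.40220589e-01 -1.62128660e-01 -7.47007800e-04
  1.16809707e-02  1.02824208e+00]
t 1.15 F [ 1.1 -0.7  0.3] open 1.003
[0.2088, 0.1065, 0.0013] [0.0001, 0.0001, 0.0001] rows 5.6
```

drive_tool(
  targets=[0.2,0.1,0,0,0,0,1,0.2,0.1,0,0,0,0,1,0.2,0.1,0,0,0,0,1,0.2,0.1,0,0,0,0,1,0.2,0.1,0,0,0,0,1,0.2,0.1,0,0,0,0,1,0.2,0.1,0,0,0,0,1,0.2,0.1,0,0,0,0,1],
)

```text
clock: 1.82
eef_pos: [570.1, 22.2, 300.7]
tcp_rot: [-3.14, 0.001, 1.49]
contact_force: [-0.0, -0.5, -0.0]
opening: 1.001
```

```bash
python3 -c "
from mv import *
import pickle
f=shot('wrist');pickle.dump(f,open('f1.pkl','wb'))
cv2.imwrite('pics/d.png',cv2.resize(f['color'],(800,600),interpolation=cv2.INTER_CUBIC))
s=sense();print(s['eef_pos'])
v=[567.6,143.4,-.083]
from fit import W
for n,X in dict(fl=(-100,0,38),fr=(100,0,38),r20=(20,-35,22),r92=(92,-35,22),hook=(66,-169,40),post=(108,-169,48),o=(0,0,0)).items(): print(n,(proj(f,W(v,X))/.64).round(0))
"
```

```text
[569.70277531  21.30519226 300.6929128 ]
[ 5.67578e+02  1.43360e+02 -8.30000e-02]
[[0.9, -1.5], [1.4, -1.7], [0.8, -1.5], [-0.4, -0.9], [0.2, 1.1], [0.3, 1.1], [-0.6, -2.8], [-0.0, -1.2], [-1.3, -1.2], [0.0, -2.9]]
handle [289.87029289 267.38075314] [179.53846154 221.49450549] (array([ 549.89253081, -315.18107368,   19.94997777]), np.float64(2.0756364604818502))
tab [228.         218.08823529] [233.90449438 183.3988764 ] (array([ 444.89630362, -128.59221118,   28.89464993]), np.float64(2.4171219848865206))
tail [ 482.2 -334.6   19. ]
tipmid [ 672.4 -291.     5. ]
noseL [433.7 -45.5   6. ]
noseR [482.2 -54.1   6. ]
rearL [ 418.6 -146.2    6. ]
rearR [ 467.7 -154.4    6. ]
scene tail [ 486.7 -327.9   19. ]
scene tip [ 670.7 -283.6    5. ]
fl [218.  74.]
fr [533.  74.]
r20 [406. 133.]
r92 [510. 133.]
hook [466. 323.]
post [526. 327.]
o [378.  81.]
```

View pics/d.png

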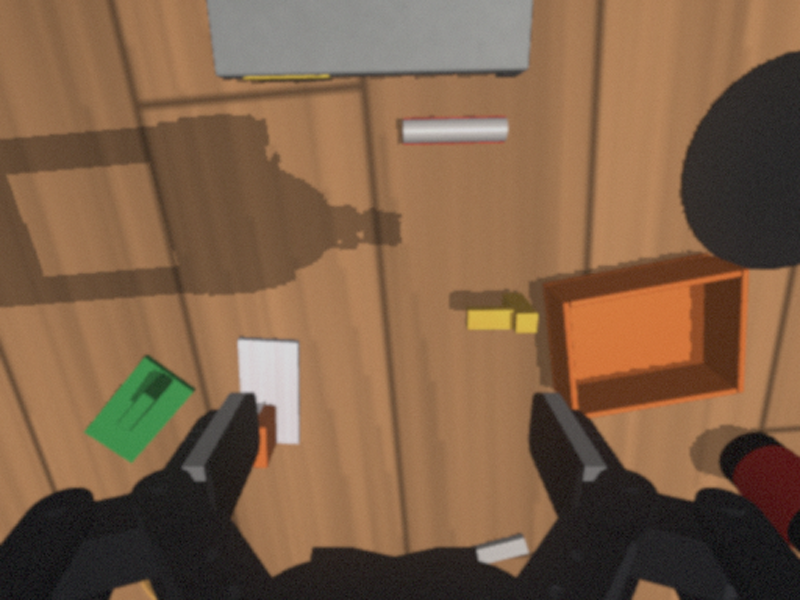

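The wrist view shows the plate corners at (219,74) and (528,71), the ridge at (403,129)-(508,129), and the hook arm from (468,320) to the post at (527,323). The shim is at (238,339)-(299,443), with its tab at (265,440). The bar tip shows at (502,549), and the bin sits beside the hook post. I'll refit the station from this view.

```bash
sed -i '/^hsv/,$d;s/^print.*//' fit.py
python3 - <<'E'
from mv import *
import pickle
from fit import W
from scipy.optimize import least_squares
f=pickle.load(open('f1.pkl','rb'))
P=[((219,74),(-100,0,38)),((529,71),(100,0,38)),((403,129.5),(20,-35,22)),((508,129),(92,-35,22)),((468,320),(66,-169,40)),((527,322.5),(108,-169,48))]
r=least_squares(lambda v:np.concatenate([proj(f,W(v,X))-np.array(p)*.64 for p,X in P]),[566,145,-.083],x_scale=[10,10,.05])
print(r.x.round(3),r.fun.reshape(-1,2).round(1).tolist());np.save('S.npy',r.x)
q=[onz(f,np.array(p)*.64,6)[:2] for p in [(238,339),(299,341),(299,443)]]
print(np.round(q,1)); d=q[1]-q[2];print('shim yaw',np.arctan2(d[1],d[0]),'side',np.linalg.norm(d),np.linalg.norm(q[0]-q[1]),'centre',(q[0]+q[2])/2)
w=q[1]-q[0];print('yaw from nose',np.arctan2(w[1],w[0])+np.pi/2)
print('bar tip corners',[onz(f,np.array(p)*.64,6)[:2].round(1) for p in [(476,549),(526,536),(529,549)]])
rel(tcp([562,-325,184],0,0.23))
E
```

```text
[ 5.66090e+02  1.44702e+02 -7.00000e-02] [[-1.9, 0.2], [1.1, -0.8], [0.9, 0.6], [0.5, -0.0], [-0.3, 0.0], [-0.1, 0.6]]
[[ 433.4  -43.7]
 [ 483.8  -49.6]
 [ 469.2 -149.2]]
shim yaw 1.4243875894734317 side 100.64933556313775 50.827194779065415 centre [451.2598939  -96.42813568]
yaw from nose 1.4537035367067217
bar tip corners [array([ 625.3, -285.5]), array([ 674.3, -273. ]), array([ 677.3, -289.7])]
t 1.87 F [ 0.3 -0.1  0.4] open 1.0
[-0.3457, 0.0209, 0.063] [-0.0007, 0.0014, 1.2584] rows 10.1
```

drive_tool(
  targets=[-0.345,0.02,0.063,0,0,1.258,1,-0.345,0.02,0.063,0,0,1.258,1,-0.345,0.02,0.063,0,0,1.258,1,-0.345,0.02,0.063,0,0,1.258,1,-0.345,0.02,0.063,0,0,1.258,1,-0.345,0.02,0.063,0,0,1.258,1,-0.345,0.02,0.063,0,0,1.258,1,-0.345,0.02,0.063,0,0,1.258,1,-0.345,0.02,0.063,0,0,1.258,1,-0.345,0.02,0.063,0,0,1.258,1,-0.345,0.02,0.063,0,0,1.258,1,-0.345,0.02,0.063,0,0,1.258,1],
)

```text
clock: 2.87
eef_pos: [560.2, -324.8, 238.1]
tcp_rot: [-3.141, 0.001, 0.231]
contact_force: [0.1, 1.3, 1.4]
opening: 1.002
```

Run:
```python
from mv import *
import pickle
f=shot('wrist');pickle.dump(f,open('f2.pkl','wb'))
cv2.imwrite('pics/e.png',f['color'])
h=cv2.cvtColor(f['color'],cv2.COLOR_BGR2HSV);m=cv2.inRange(h,(105,150,90),(130,255,255))
n,l,st,ce=cv2.connectedComponentsWithStats(m)
for i in range(1,n):
    if st[i,4]>300:
        r=cv2.minAreaRect(np.argwhere(l==i)[:,::-1].astype(np.float32));b=cv2.boxPoints(r);q=np.array([onz(f,p,34)[:2] for p in b]);print(st[i],b.round(0).tolist(),q.round(1).tolist(),q.mean(0))
print(sense()['eef_pos'],sense()['tcp_rot'])
```

```text
[ 427   39   56   83 2058] [[425.0, 116.0], [459.0, 35.0], [483.0, 45.0], [448.0, 126.0]] [[651.7, -458.4], [717.8, -459.8], [715.4, -481.4], [648.4, -481.8]] [ 683.3395247  -470.33862122]
[ 230  154   22   64 1182] [[229.0, 154.0], [250.0, 154.0], [251.0, 217.0], [231.0, 217.0]] [[579.7, -298.8], [584.4, -316.9], [523.5, -332.5], [518.4, -313.1]] [ 551.48706028 -315.28855787]
[ 360  251   63   34 1062] [[355.0, 271.0], [360.0, 250.0], [425.0, 265.0], [420.0, 286.0]] [[487.8, -452.5], [512.8, -448.8], [512.1, -519.6], [486.7, -525.3]] [ 499.86655441 -486.55256151]
[318 332  24  27 309] [[317.0, 336.0], [326.0, 329.0], [343.0, 353.0], [334.0, 360.0]] [[396.9, -438.8], [408.3, -446.1], [379.5, -476.1], [367.5, -468.8]] [ 388.05325601 -457.422057  ]
[ 560.67146287 -324.11278119  238.34787366] [-3.14136821e+00  2.45687305e-04  2.32836418e-01]
```

View pics/e.png

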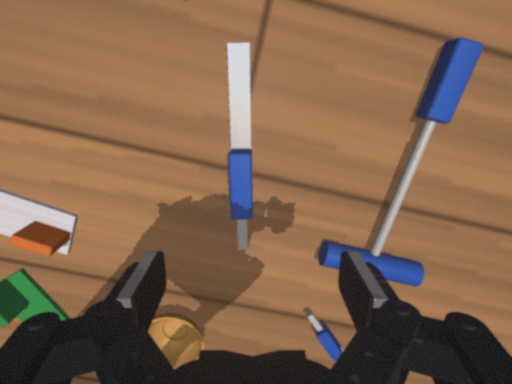

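The wrist view shows the bar's handle at (240,186), blade tip at (238,43) and tail at (242,248). The handle measures 63 x 20 mm, so it is the right bar; its centre is (551.5,-315.3) and yaw about 0.245. Now the descent and grip.

```bash
python3 -c "
from mv import *
rel(tcp([554.9,-314.4,22],0,0.245))"
```

```text
t 2.92 F [-0.8 -0.1  0.5] open 1.004
[-0.0033, -0.0107, 0.1625] [-0.0002, 0.0002, -0.0122] rows 3.9
```

drive_tool(
  targets=[-0.003,-0.011,0.06,0,0,-0.012,1,-0.003,-0.011,0.1,0,0,-0.012,1,-0.003,-0.011,0.13,0,0,-0.012,1,-0.003,-0.011,0.15,0,0,-0.012,0.8,-0.003,-0.011,0.162,0,0,-0.012,0.6,-0.003,-0.011,0.162,0,0,-0.012,0.4,-0.003,-0.011,0.162,0,0,-0.012,0,-0.003,-0.011,0.162,0,0,-0.012,0,-0.003,-0.011,0.162,0,0,-0.012,0,-0.003,-0.011,0.162,0,0,-0.012,0,-0.003,-0.011,0.162,0,0,-0.012,0,-0.003,-0.011,0.162,0,0,-0.012,0],
  force=100,
)

```text
clock: 3.92
eef_pos: [557.6, -314.3, 78.7]
tcp_rot: [3.139, -0.003, 0.242]
contact_force: [-0.2, 1.6, 8.2]
opening: 0.239
```

```bash
cat >> mv.py <<'E'
SX=np.array([566.3,144.5,-0.075])
def S2W(X,v=SX): return np.r_[R.from_euler('z',v[2]).as_matrix()[:2,:2]@np.array(X[:2])+v[:2],X[2]]
G=np.array([-22,0,24.8])
def bar(pitch,dyaw=0,slide=0,dz=0,xr=45,Gb=None,at=(50,-35,22)):
    "bar with underside x=xr over ridge point (+dz), slid back along itself"
    g=G if Gb is None else np.array(Gb)
    yaw=SX[2]+np.pi/2+dyaw; rb=R.from_euler('xyz',[0,-pitch,yaw])
    return tcp(S2W(at)+[0,0,dz]+rb.apply(g-[xr,0,0]+[slide,0,0]),pitch,yaw)
def where(Gb=None):
    s=sense();g=G if Gb is None else np.array(Gb);r=R.from_euler('xyz',s['tcp_rot']);rb=r*R.from_euler('x',-np.pi)
    gp=s['eef_pos']+r.apply([0,0,53.9])
    for n,p in dict(tip=(100,0,3),x45=(45,0,0),tang=(-85,0,19),tailtop=(-85,0,24)).items():
        w=gp+rb.apply(np.array(p)-g);q=R.from_euler('z',-SX[2]).apply(w-[SX[0],SX[1],0]);print(n,'S',q.round(1))
    e=rb.as_euler('ZYX');print('pitch',round(-e[1],3),'dyaw',round(e[0]-np.pi/2-SX[2],3),'F',s['contact_force'].round(1),'t',round(s['clock'],2))
E
python3 -c "
from mv import *
rel(bar(-.33,0,-90,2))
rel(bar(-.33,0,-90,2+40))"
```

```text
t 3.92 F [-0.2  1.6  8.2] open 0.239
[0.1169, -0.2774, -0.071] [-0.2028, -0.2864, -1.2423] rows 10.3
t 3.92 F [-0.2  1.6  8.2] open 0.239
[0.1171, -0.2773, -0.111] [-0.2028, -0.2864, -1.2423] rows 10.3
```

drive_tool(
  targets=[0,0,-0.04,0,0,0,0,0,0,-0.08,0,0,0,0,0,0,-0.12,0,0,0,0,0,0,-0.13,0,0,0,0,0,0,-0.13,0,0,0,0],
)

```text
clock: 4.33
eef_pos: [558.1, -314.8, 211.1]
tcp_rot: [3.136, -0.006, 0.242]
contact_force: [1.0, -0.2, -3.7]
opening: 0.236
```

```bash
python3 -c "
from mv import *
f=shot('wrist','g.png')
rel(bar(-.33,0,-90,2))
rel(bar(-.33,0,-90,2+40))"
```

```text
t 4.38 F [-0.5  0.3 -4.6] open 0.241
[0.1172, -0.2773, 0.0583] [-0.2028, -0.2861, -1.2424] rows 10.3
t 4.38 F [-0.5  0.3 -4.6] open 0.241
[0.1173, -0.2772, 0.0183] [-0.2028, -0.2861, -1.2424] rows 10.3
```

The wrist force of about -4 N matches the bar's 3.4 N weight, so it is held. Next, carry it to a pose 40 mm above the pre-insert point.

drive_tool(
  targets=[0.117,-0.277,0.018,-0.203,-0.286,-1.242,0,0.117,-0.277,0.018,-0.203,-0.286,-1.242,0,0.117,-0.277,0.018,-0.203,-0.286,-1.242,0,0.117,-0.277,0.018,-0.203,-0.286,-1.242,0,0.117,-0.277,0.018,-0.203,-0.286,-1.242,0,0.117,-0.277,0.018,-0.203,-0.286,-1.242,0,0.117,-0.277,0.018,-0.203,-0.286,-1.242,0,0.117,-0.277,0.018,-0.203,-0.286,-1.242,0,0.117,-0.277,0.018,-0.203,-0.286,-1.242,0,0.117,-0.277,0.018,-0.203,-0.286,-1.242,0,0.117,-0.277,0.018,-0.203,-0.286,-1.242,0,0.117,-0.277,0.018,-0.203,-0.286,-1.242,0],
)

```text
clock: 5.38
eef_pos: [601.8, -16.0, 185.4]
tcp_rot: [-3.133, 0.329, 1.501]
contact_force: [-0.1, -0.5, -3.6]
opening: 0.24
```

```bash
cat > ck.py <<'E'
from mv import *
import sys
def bars(f,Gb=None):
    s=sense();g=G if Gb is None else np.array(Gb);r=R.from_euler('xyz',s['tcp_rot']);rb=r*R.from_euler('x',-np.pi);gp=s['eef_pos']+r.apply([0,0,53.9])
    return {n:proj(f,gp+rb.apply(np.array(p)-g)) for n,p in dict(tipL=(100,10,6),tipR=(100,-10,6),tail=(-100,0,24)).items()}
def crop(n,box,k,fn,marks=True):
    f=shot(n);x,y,w,h=box;im=cv2.resize(f['color'][y:y+h,x:x+w],None,fx=k,fy=k,interpolation=cv2.INTER_CUBIC)
    for nm,p in (bars(f).items() if marks else []):
        print(nm,p.round(1),((p-[x,y])*k).round(0)); cv2.circle(im,tuple(int(v) for v in ((p-[x,y])*k)),3,(255,0,255),1)
    cv2.imwrite('pics/'+fn,im);return im
E
python3 - <<'E'
from ck import *
where()
a=crop('side',(200,110,130,110),4,'h1.png')
b=crop('scene',(270,130,170,110),4,'h2.png')
o=np.zeros((600,800,3),np.uint8)
a=cv2.resize(a,(400,338));b=cv2.resize(b,(400,259));o[:338,:400]=a;o[:259,400:]=b
f=shot('wrist');
for p in bars(f).values(): cv2.circle(f['color'],tuple(int(v) for v in p),3,(255,0,255),1)
o[340:600,:346]=cv2.resize(f['color'],(346,260));cv2.imwrite('pics/h.png',o)
rel(bar(-.33,0,-90,2),bar(-.33,0,0,2))
E
```

```text
tip S [ 46.3 -66.4  74.4]
x45 S [  46.6 -119.5   89.3]
tang S [  47.4 -236.3  149.3]
tailtop S [  47.4 -234.7  154. ]
pitch -0.329 dyaw 0.006 F [-0.1 -0.5 -3.6] t 5.38
tipL [260.1 140.9] [240. 124.]
tipR [266.9 139.8] [267. 119.]
tail [280.5 164.5] [322. 218.]
tipL [319.5 181.4] [198. 206.]
tipR [322.3 185.3] [209. 221.]
tail [255.7 169.7] [-57. 159.]
t 5.53 F [ 0.2 -0.  -3.9] open 0.237
[0.0122, 0.0017, 0.0354] [-0.0055, -0.002, -0.0007] rows 0.9
[0.1022, 0.0016, 0.0356] [-0.0055, -0.002, -0.0007] rows 2.6
```

View pics/h.png

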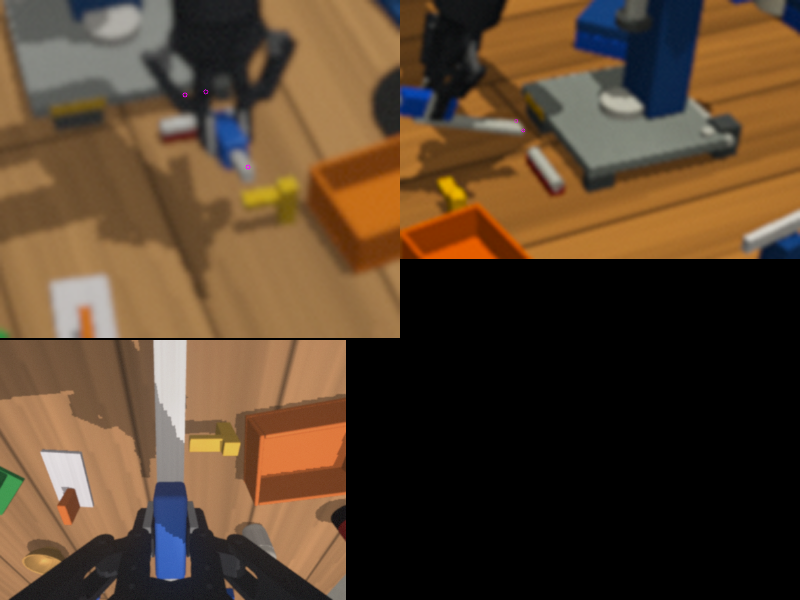

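The scene crop shows the tip on its predicted mark (522,129), and in the side crop the tail is within about 2 px of its mark (248,167). The wrist view has the blade centred, so the grip is as modelled. Lower, then slide in.

drive_tool(
  targets=[0.006,0.002,0.018,-0.005,-0.002,0,0,0.012,0.002,0.035,-0.005,-0.002,0,0,0.012,0.002,0.035,-0.005,-0.002,0,0,0.03,0.002,0.035,-0.005,-0.002,0,0,0.045,0.002,0.035,-0.005,-0.002,0,0,0.055,0.002,0.035,-0.005,-0.002,0,0,0.06,0.002,0.035,-0.005,-0.002,0,0,0.06,0.002,0.035,-0.005,-0.002,0,0],
)

```text
clock: 6.2
eef_pos: [608.9, 29.7, 135.6]
tcp_rot: [3.14, 0.33, 1.497]
contact_force: [-0.1, 0.4, -3.4]
opening: 0.241
```

Run:
```python
from ck import *
where()
rel(bar(-.33,0,0,2))
```

```text
tip S [ 51.1 -20.4  24.5]
x45 S [ 51.2 -73.4  39.4]
tang S [  51.3 -190.2   99.6]
tailtop S [  51.3 -188.6  104.3]
pitch -0.33 dyaw 0.002 F [-0.1  0.4 -3.4] t 6.2
t 6.2 F [-0.1  0.4 -3.4] open 0.241
[0.0413, -0.001, 0.0022] [0.0022, 0.0001, 0.0015] rows 1.0
```

drive_tool(
  targets=[0.006,-0.001,0.002,0.002,0,0.0015,0,0.015,-0.001,0.002,0.002,0,0.0015,0,0.024,-0.001,0.002,0.002,0,0.0015,0,0.033,-0.001,0.002,0.002,0,0.0015,0,0.041,-0.001,0.002,0.002,0,0.0015,0,0.041,-0.001,0.002,0.002,0,0.0015,0,0.041,-0.001,0.002,0.002,0,0.0015,0],
)

```text
clock: 6.78
eef_pos: [610.6, 67.2, 120.2]
tcp_rot: [-3.141, 0.331, 1.496]
contact_force: [-0.4, 0.6, -3.6]
opening: 0.243
```

Run:
```python
from ck import *
where()
rel(bar(-.33,0,0,-1),bar(-.2,0,0,-.5),bar(-.05,0,0,-.5),bar(.05,0,0,-.5),bar(.10,0,0,-.5),bar(.165,0,0,-.5))
im=crop('side',(215,120,100,75),8,'i.png')
```

```text
tip S [49.9 17.   9. ]
x45 S [ 49.9 -36.   24. ]
tang S [  49.9 -152.7   84.2]
tailtop S [  49.9 -151.1   88.9]
pitch -0.331 dyaw 0.0 F [-0.4  0.6 -3.6] t 6.78
t 6.78 F [-0.4  0.6 -3.6] open 0.243
[0.0018, 0.0001, 0.0026] [-0.0002, 0.0006, 0.0001] rows 0.1
[-0.008, 0.0001, 0.0115] [-0.0002, 0.1306, 0.0001] rows 1.0
[-0.0174, 0.0001, 0.0237] [-0.0002, 0.2806, 0.0001] rows 2.2
[-0.0227, 0.0001, 0.0326] [-0.0002, 0.3806, 0.0001] rows 3.0
[-0.025, 0.0001, 0.0373] [-0.0002, 0.4306, 0.0001] rows 3.4
[-0.0276, 0.0001, 0.0434] [-0.0002, 0.4956, 0.0] rows 4.0
tipL [255.1 138.8] [321. 150.]
tipR [261.4 137.7] [371. 142.]
tail [273. 160.] [464. 320.]
```

View pics/i.png

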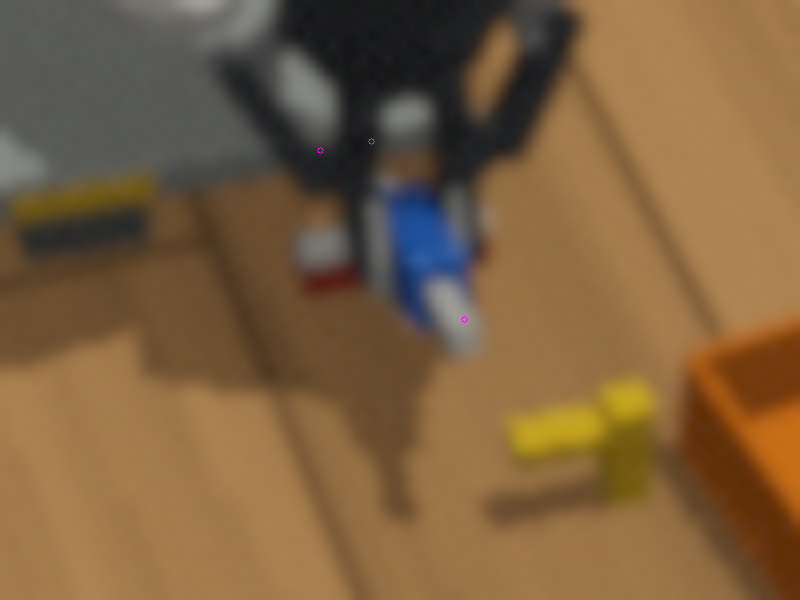

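The side crop shows the handle at (430,260), the tail at (465,330) left of the hook's open end (512,435), and the ridge under the blade. No contact force, so nothing is fouled. Begin levering.

drive_tool(
  targets=[0.002,0,0.002,0,0,0,0,-0.003,0,0.007,0,0.065,0,0,-0.008,0,0.0115,0,0.13,0,0,-0.013,0,0.0175,0,0.205,0,0,-0.0174,0,0.0237,0,0.28,0,0,-0.0174,0,0.0237,0,0.28,0,0],
)

```text
clock: 7.33
eef_pos: [609.1, 41.3, 103.8]
tcp_rot: [3.14, 0.045, 1.491]
contact_force: [-0.8, 11.4, -0.4]
opening: 0.235
```

Run:
```python
from ck import *
where()
rel(bar(.05,0,0,-.5),bar(.12,0,0,-.5),bar(.175,0,0,-.5))
```

```text
tip S [51.1 18.8 22.6]
x45 S [ 50.8 -36.3  22.1]
tang S [  50.2 -165.3   47. ]
tailtop S [  50.2 -165.1   52. ]
pitch -0.045 dyaw -0.005 F [-0.8 11.4 -0.4] t 7.33
t 7.33 F [-0.8 11.4 -0.4] open 0.235
[-0.0058, -0.0004, 0.0073] [0.0016, 0.0952, -0.0046] rows 0.8
[-0.0107, -0.0004, 0.0127] [0.0018, 0.1652, -0.0045] rows 1.3
[-0.0142, -0.0004, 0.0171] [0.0019, 0.2202, -0.0044] rows 1.8
```

drive_tool(
  targets=[-0.003,0,0.0036,0,0.048,-0.002,0,-0.0058,0,0.0073,0,0.095,-0.005,0,-0.008,0,0.01,0,0.13,-0.005,0,-0.0107,0,0.0127,0,0.165,-0.005,0,-0.0125,0,0.015,0,0.193,-0.005,0,-0.0142,0,0.0171,0,0.22,-0.005,0,-0.0142,0,0.0171,0,0.22,-0.005,0,-0.0142,0,0.0171,0,0.22,-0.005,0],
)

```text
clock: 8.0
eef_pos: [608.5, 26.1, 88.3]
tcp_rot: [3.139, -0.168, 1.499]
contact_force: [0.2, -7.5, 5.2]
opening: 0.238
```

Run:
```python
from ck import *
where()
b=crop('scene',(260,130,170,90),4.7,'j1.png');a=crop('side',(215,120,100,60),5,'j2.png')
o=np.zeros((600,800,3),np.uint8);b=cv2.resize(b,(560,296));o[:296,:560]=b;o[300:600,:500]=a;cv2.imwrite('pics/j.png',o)
```

```text
tip S [50.7 18.  34. ]
x45 S [ 50.9 -35.8  21.9]
tang S [  51.3 -167.1   19. ]
tailtop S [  51.3 -167.9   23.9]
pitch 0.168 dyaw 0.003 F [ 0.2 -7.5  5.2] t 8.0
tipL [346.1 188.8] [405. 276.]
tipR [349.2 192.6] [419. 294.]
tail [281.1 208.6] [ 99. 370.]
tipL [255.2 132.7] [201.  63.]
tipR [261.5 131.6] [233.  58.]
tail [274.8 182.5] [299. 312.]
```

View pics/j.png

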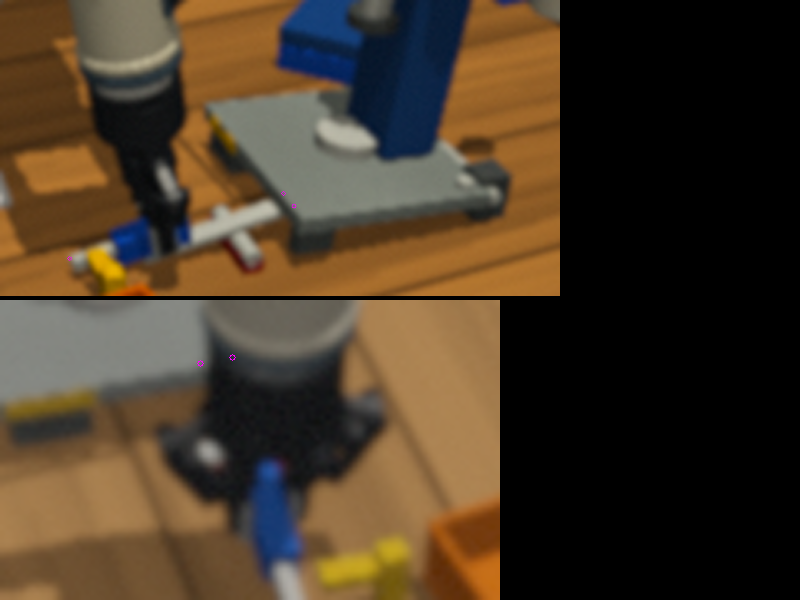

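The scene crop shows the press raised (corner at (290,215), feet off the bench), with the bar over the ridge and the tail at (75,262) beside the hook and below its arm. The tail top computes to z 24, under the arm's 30. Swing it in.

Run:
```python
from ck import *
rel(*[bar(.175,d,0,-.5) for d in (.055,.11,.165,.215)])
```

```text
t 8.1 F [-0.8 -8.1  5.2] open 0.238
[0.0002, 0.0034, 0.0011] [0.011, 0.0081, -0.0501] rows 0.4
[0.0005, 0.0078, 0.0012] [0.0204, 0.0082, -0.1043] rows 0.9
[0.0011, 0.0121, 0.0013] [0.0297, 0.0083, -0.1585] rows 1.3
[0.0018, 0.016, 0.0014] [0.0382, 0.0083, -0.2077] rows 1.7
```

drive_tool(
  targets=[0,0.002,0.001,0.006,0.008,-0.025,0,0,0.0034,0.001,0.011,0.008,-0.05,0,0,0.0056,0.001,0.016,0.008,-0.077,0,0.0005,0.0078,0.0012,0.0204,0.008,-0.104,0,0.0008,0.01,0.0012,0.025,0.008,-0.131,0,0.0011,0.0121,0.0013,0.03,0.008,-0.158,0,0.0015,0.014,0.0014,0.034,0.008,-0.183,0,0.0018,0.016,0.0014,0.038,0.008,-0.208,0,0.0018,0.016,0.0014,0.038,0.008,-0.208,0,0.0018,0.016,0.0014,0.038,0.008,-0.208,0],
)

```text
clock: 8.93
eef_pos: [626.1, 26.7, 88.0]
tcp_rot: [3.138, -0.174, 1.711]
contact_force: [2.8, -9.5, 7.9]
opening: 0.239
```

Run:
```python
from ck import *
where()
rel(bar(.14,.21,0,0))
a=crop('side',(235,140,100,75),8,'k.png')
```

```text
tip S [40.2 17.2 34.5]
x45 S [ 51.7 -35.2  22. ]
tang S [  79.7 -163.5   18.3]
tailtop S [  79.9 -164.3   23.2]
pitch 0.174 dyaw 0.216 F [ 2.8 -9.5  7.9] t 8.93
t 8.93 F [ 2.8 -9.5  7.9] open 0.239
[0.0032, -0.0018, -0.0021] [0.0025, -0.0335, 0.0055] rows 0.3
tipL [252.1 133.7] [137. -51.]
tipR [258.1 131.7] [185. -66.]
tail [285.3 179.7] [402. 318.]
```

View pics/k.png

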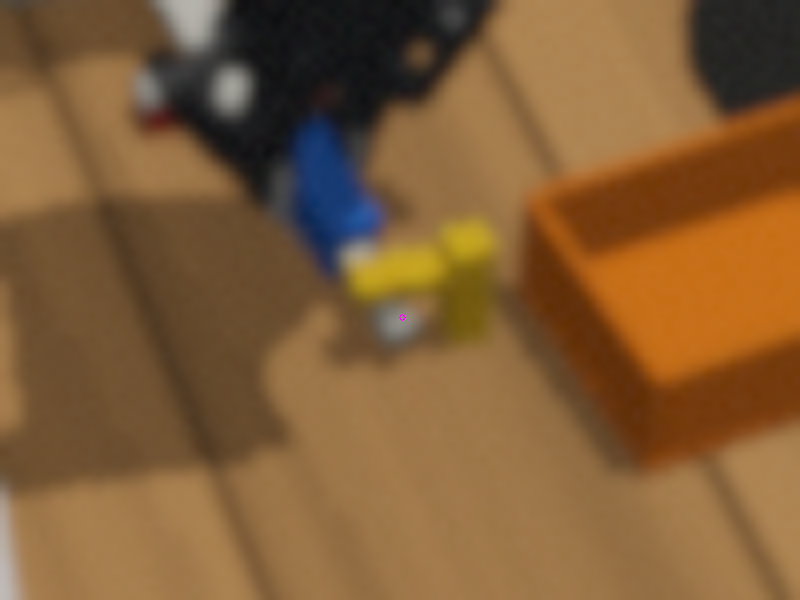

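The crop shows the tail passing under the yellow arm: handle end at (355,250), tail end emerging at (398,325), post to its right at (468,285). Ease up onto the hook and open.

drive_tool(
  targets=[0.0016,-0.001,-0.001,0,-0.017,0,0,0.003,-0.0015,-0.002,0,-0.033,0,0,0.003,-0.0015,-0.002,0,-0.033,0,0,0.003,-0.0015,-0.002,0,-0.033,0,0.3,0.003,-0.0015,-0.002,0,-0.033,0,0.5,0.003,-0.0015,-0.002,0,-0.033,0,0.8,0.003,-0.0015,-0.002,0,-0.033,0,1,0.003,-0.0015,-0.002,0,-0.033,0,1,0.003,-0.0015,-0.03,0,-0.033,0,1,0.003,-0.0015,-0.06,0,-0.033,0,1,0.003,-0.0015,-0.1,0,-0.033,0,1,0.003,-0.0015,-0.1,0,-0.033,0,1],
)

```text
clock: 9.98
eef_pos: [627.8, 12.8, 192.0]
tcp_rot: [3.133, -0.143, 1.712]
contact_force: [1.6, 0.2, -0.2]
opening: 1.004
```

Run:
```python
from ck import *
f=shot('wrist','l.png');import pickle;pickle.dump(f,open('f3.pkl','wb'));h=cv2.cvtColor(f['color'],cv2.COLOR_BGR2HSV);m=cv2.inRange(h,(105,150,60),(130,255,255))
n,l,st,ce=cv2.connectedComponentsWithStats(m)
for i in range(1,n):
    if st[i,4]>300: 
        b=cv2.boxPoints(cv2.minAreaRect(np.argwhere(l==i)[:,::-1].astype(np.float32)));q=np.array([onz(f,p,46)[:2] for p in b]);print(st[i],b.round(0).tolist(),q.round(1).tolist(),q.mean(0))
g=shot('scene');p=[proj(g,S2W(X)) for X in [(0,0,38),(0,-3,51)]];print(p)
print(sense()['contact_force'])
# shim tab grasp, hover and down
y=1.435;c=np.array([451.3,-97.]) ;t=c-30*np.array([np.cos(y),np.sin(y)])
print('tab',t);rel(tcp([*t,140],0,y),tcp([*t,29],0,y))
```

```text
[ 237  167   27   79 1653] [[237.0, 167.0], [263.0, 167.0], [263.0, 245.0], [237.0, 245.0]] [[610.7, 59.0], [630.0, 61.7], [638.9, 0.9], [618.7, -1.8]] [624.56004677  29.95299331]
[array([334.62538936, 182.10165385]), array([333.98914142, 178.5791687 ])]
[-0.41192456  0.22799301 -0.3864498 ]
tab [ 447.23861951 -126.72381517]
t 10.08 F [-0.4  0.2 -0.4] open 1.002
[-0.1117, -0.1959, -0.0237] [-0.0176, -0.1434, 0.2754] rows 5.4
[-0.1276, -0.1961, 0.0862] [-0.0176, -0.1434, 0.2754] rows 6.0
```

drive_tool(
  targets=[-0.035,-0.065,-0.024,-0.006,-0.048,0.09,0.7,-0.075,-0.13,-0.024,-0.012,-0.096,0.18,0.5,-0.112,-0.196,-0.024,-0.018,-0.143,0.275,0.5,-0.112,-0.196,-0.024,-0.018,-0.143,0.275,0.5,-0.112,-0.196,-0.024,-0.018,-0.143,0.275,0.5,-0.112,-0.196,-0.024,-0.018,-0.143,0.275,0.5,-0.112,-0.196,-0.024,-0.018,-0.143,0.275,0.5,-0.112,-0.196,-0.024,-0.018,-0.143,0.275,0.5,-0.112,-0.196,-0.024,-0.018,-0.143,0.275,0.5],
)

```text
clock: 10.83
eef_pos: [446.5, -126.7, 192.4]
tcp_rot: [-3.138, -0.001, 1.435]
contact_force: [-0.5, 0.4, -0.4]
opening: 0.498
```

Run:
```python
from ck import *
f=shot('wrist','m.png');h=cv2.cvtColor(f['color'],cv2.COLOR_BGR2HSV);m=cv2.inRange(h,(3,170,60),(15,255,255))
n,l,st,ce=cv2.connectedComponentsWithStats(m)
for i in range(1,n):
    if st[i,4]>150: 
        b=cv2.boxPoints(cv2.minAreaRect(np.argwhere(l==i)[:,::-1].astype(np.float32)));q=np.array([onz(f,p,42)[:2] for p in b]);print(st[i],b.round(0).tolist(),q.round(1).tolist(),q.mean(0))
s=sense();print(s['eef_pos'],s['tcp_rot'])
y=1.435;rel(tcp([447.2,-127,33],0,y))
```

```text
[247 209  13  14 167] [[247.0, 209.0], [259.0, 209.0], [259.0, 222.0], [247.0, 222.0]] [[440.7, -132.6], [450.0, -133.8], [448.6, -144.8], [439.1, -143.5]] [ 444.59874941 -138.67730652]
[ 446.89690393 -126.52368112  192.54704167] [-3.13823789e+00 -5.54819949e-04  1.43611378e+00]
t 10.88 F [-0.3  0.4  0.7] open 0.5
[-0.0005, 0.0007, 0.1056] [-0.0034, -0.0006, 0.0011] rows 2.5
```

View pics/m.png

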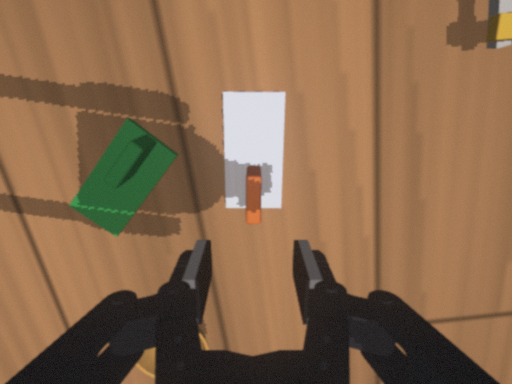

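The shim and tab are centred under the gripper: tab at (254,195), plate rows 91-208. The green lookalike is off to the left at (125,178). Descend and grip.

drive_tool(
  targets=[0,0,0.04,0,0,0,0.5,0,0,0.075,0,0,0,0.5,0,0,0.1,0,0,0,0.5,0,0,0.1055,0,0,0,0.4,0,0,0.1055,0,0,0,0,0,0,0.1055,0,0,0,0,0,0,0.1055,0,0,0,0,0,0,0.1055,0,0,0,0,0,0,0.1055,0,0,0,0,0,0,0.1055,0,0,0,0,0,0,0.1,0,0,0,0,0,0,0.1,0,0,0,0],
  force=60,
)

```text
clock: 11.88
eef_pos: [446.5, -127.0, 94.1]
tcp_rot: [-3.14, -0.0, 1.436]
contact_force: [0.4, -0.2, -1.9]
opening: 0.127
```

Run:
```python
from ck import *
# shim tab centre -30 grasp; shim yaw S+y
Y=SX[2]+np.pi/2
s=sense();z=s['eef_pos'][2]-53.9;print(z,s['eef_pos'])
off=-30+0
rel(tcp(S2W((-55,-37-100,z)),0,Y),tcp(S2W((-55,-37-60,z)),0,Y),tcp(S2W((-55,-37,z)),0,Y))
```

```text
40.17099183643928 [ 446.4794351  -127.02327944   94.07099184]
t 11.88 F [ 0.4 -0.2 -1.9] open 0.127
[0.1451, 0.0355, -0.0] [-0.0017, -0.0002, -0.0601] rows 3.6
[0.1851, 0.0331, -0.0] [-0.0017, -0.0002, -0.0601] rows 4.5
[0.2449, 0.0295, -0.0] [-0.0017, -0.0002, -0.0601] rows 5.9
```

drive_tool(
  targets=[0.04,0.012,0,0,0,-0.03,0,0.08,0.024,0,0,0,-0.06,0,0.115,0.0355,0,0,0,-0.06,0,0.145,0.0355,0,0,0,-0.06,0,0.145,0.0355,0.002,0,0,-0.06,0,0.145,0.0355,0.004,0,0,-0.06,0,0.145,0.0355,0.005,0,0,-0.06,0,0.145,0.0355,0.005,0,0,-0.06,0],
)

```text
clock: 12.55
eef_pos: [500.3, 11.3, 87.9]
tcp_rot: [-3.138, -0.0, 1.495]
contact_force: [-0.1, 0.1, -1.7]
opening: 0.13
```

Run:
```python
from ck import *
Y=SX[2]+np.pi/2
s=sense();z=s['eef_pos'][2]-53.9;print(z,s['eef_pos'],s['contact_force'])
rel(tcp(S2W((-55,-37-60,z)),0,Y),tcp(S2W((-55,-37,z)),0,Y))
f=shot('wrist','n.png')
h=cv2.cvtColor(f['color'],cv2.COLOR_BGR2HSV);m=cv2.inRange(h,(0,0,150),(180,45,255));m[:, :150]=0;m[:,370:]=0
n,l,st,ce=cv2.connectedComponentsWithStats(m);i=1+st[1:,4].argmax();print(st[i])
a=np.argwhere(l==i)[:,::-1];top=a[a[:,1]<a[:,1].min()+2];print('nose px',top.mean(0),[(R.from_euler('z',-SX[2]).apply(onz(f,p,7)-[*SX[:2],0])).round(1) for p in (top.mean(0),a[a[:,0].argmin()],a[a[:,0].argmax()])])
```

```text
33.963415401743084 [500.3255751  11.3052445  87.8634154] [-0.12630822  0.08423619 -1.72670148]
t 12.55 F [-0.1  0.1 -1.7] open 0.13
[0.0408, 0.0008, 0.0] [-0.0035, -0.0004, -0.0008] rows 1.0
[0.1008, 0.0007, 0.0] [-0.0035, -0.0004, -0.0008] rows 2.4
[  200    94   106   128 10905]
nose px [251.35087719  94.92105263] [array([-56.7, -58. ,   7. ]), array([-81., -58.,   7.]), array([-31.4, -58.5,   7. ])]
```

View pics/n.png

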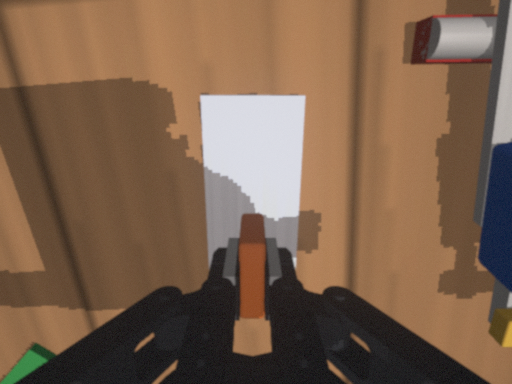

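The shim hangs straight, nose edge at rows 94-96, columns 200-305. That is S x -81..-31, y -58, aligned with the foot at x -80..-30. Slide in 101 mm.

drive_tool(
  targets=[0.02,0.001,0,-0.003,0,0,0,0.035,0.001,0,-0.003,0,0,0,0.048,0.001,0,-0.003,0,0,0,0.06,0.001,0,-0.003,0,0,0,0.072,0.001,0,-0.003,0,0,0,0.084,0.001,0,-0.003,0,0,0,0.094,0.001,0,-0.003,0,0,0,0.101,0.001,0,-0.003,0,0,0,0.101,0.001,0,-0.003,0,0,0,0.101,0.001,0.001,-0.003,0,0,0],
)

```text
clock: 13.43
eef_pos: [509.6, 113.4, 87.7]
tcp_rot: [3.141, -0.001, 1.496]
contact_force: [-6.4, 7.3, 27.4]
opening: 0.129
```

Run:
```python
from ck import *
s=sense();print(R.from_euler('z',-SX[2]).apply(s['eef_pos']-[*SX[:2],0]),s['contact_force'])
rel(bar(.13,.21,0,80),)
```

```text
[-54.25735708 -35.27182306  87.67667614] [-6.43086807  7.33824261 27.4113449 ]
t 13.43 F [-6.4  7.3 27.4] open 0.129
[-0.0746, 0.1202, -0.0837] [0.0142, 0.1284, -0.2092] rows 3.9
```

drive_tool(
  targets=[0,0,-0.0008,0,0,0,0,0,0,-0.0008,0,0,0,0.3,0,0,-0.0008,0,0,0,0.5,0,0,-0.0008,0,0,0,0.5,0,0,-0.0008,0,0,0,0.5,0,0,-0.02,0,0,0,0.5,-0.02,0,-0.055,0,0,0,0.7,-0.04,0.03,-0.09,0,0,0,1,-0.072,0.06,-0.09,0,0.06,-0.1,1,-0.072,0.09,-0.09,0,0.128,-0.21,1,-0.072,0.12,-0.09,0.014,0.128,-0.21,1,-0.072,0.12,-0.09,0.014,0.128,-0.21,1],
)

```text
clock: 14.43
eef_pos: [630.5, 29.1, 178.1]
tcp_rot: [3.134, -0.129, 1.706]
contact_force: [-0.3, 0.2, 1.7]
opening: 0.997
```

Run:
```python
from ck import *
f=shot('wrist','q.png')
h=cv2.cvtColor(f['color'],cv2.COLOR_BGR2HSV);m=cv2.inRange(h,(105,150,60),(130,255,255))
n,l,st,ce=cv2.connectedComponentsWithStats(m)
for i in range(1,n):
    if st[i,4]>300: 
        b=cv2.boxPoints(cv2.minAreaRect(np.argwhere(l==i)[:,::-1].astype(np.float32)));q=np.array([onz(f,p,46)[:2] for p in b]);print(st[i],b.round(0).tolist(),q.round(1).tolist(),q.mean(0))
# model handle top centre when parked
yaw=SX[2]+np.pi/2+.215;rb=R.from_euler('xyz',[0,-.13,yaw]);print('model handle top c',S2W((50,-35,22))+rb.apply([-28.5-45,0,34]))
g=shot('scene');h=cv2.cvtColor(g['color'],cv2.COLOR_BGR2HSV);m=cv2.inRange(h,(3,170,60),(15,255,255));m[:,:250]=0;m[190:]=0
n,l,st,ce=cv2.connectedComponentsWithStats(m);print([(st[i].tolist(),ce[i].round(1).tolist()) for i in range(1,n) if st[i,4]>15])
print('expect tab centre px',proj(g,S2W((-54.5,-35.3,24))))
im=cv2.resize(g['color'][140:215,285:385],None,fx=6,fy=6,interpolation=cv2.INTER_CUBIC)
o=np.zeros((450,800,3),np.uint8);o[:,:600]=im;w=f['color'][:, 60:];o[:170,600:]=cv2.resize(w,(200,170));cv2.imwrite('pics/r.png',o)
s=sense();print(s['eef_pos'],s['tcp_rot'],s['contact_force'])
```

```text
[ 230  189   28   81 1769] [[230.0, 189.0], [257.0, 189.0], [257.0, 269.0], [230.0, 269.0]] [[611.2, 59.1], [630.2, 61.6], [638.5, 1.1], [618.4, -1.5]] [624.56834425  30.08488988]
model handle top c [624.32182009  29.32072579  46.1849949 ]
[([383, 84, 27, 9, 101], [396.0, 87.4]), ([324, 87, 6, 14, 27], [326.3, 93.6]), ([372, 86, 10, 5, 24], [376.7, 88.2]), ([334, 89, 37, 27, 234], [354.1, 102.1]), ([250, 101, 69, 89, 2532], [276.3, 149.3]), ([321, 110, 34, 50, 256], [332.7, 142.5]), ([351, 111, 7, 6, 17], [354.2, 113.7]), ([399, 132, 39, 17, 166], [414.0, 138.8]), ([396, 147, 88, 40, 441], [443.2, 169.8]), ([419, 148, 29, 17, 126], [431.3, 156.6]), ([395, 157, 23, 10, 59], [407.1, 162.6]), ([423, 175, 32, 15, 142], [438.6, 183.7]), ([448, 176, 18, 13, 68], [457.3, 179.9]), ([415, 178, 9, 12, 38], [419.0, 185.3]), ([480, 178, 22, 12, 75], [489.5, 185.4])]
expect tab centre px [316.12017403 178.56312152]
[624.51237288  30.79935922 176.43163698] [-3.14112417 -0.12876142  1.70391278] [-0.52816744  0.13111789 -0.90056216]
```

View pics/r.png

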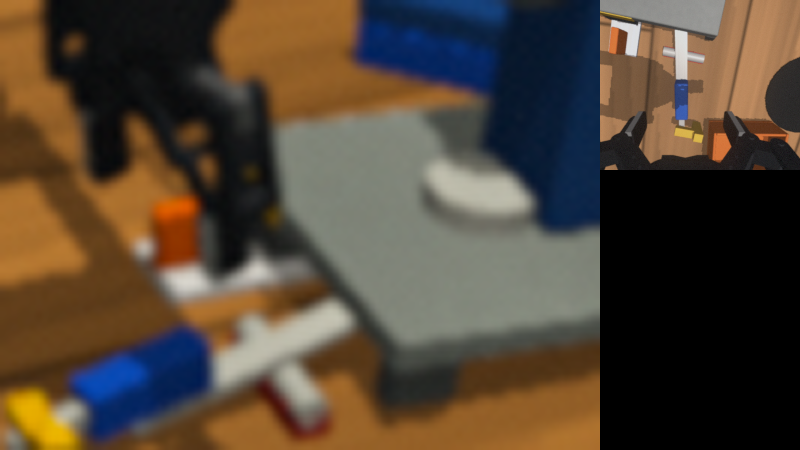

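The scene crop shows the shim under the marked foot, tab upright at (178,230). The bar is parked, with its tail under the hook at (45,420), and the press is up. The handle's position agrees with the model to 1 mm. Regrip the bar.

```bash
python3 -c "
from mv import *
rel(bar(.13,.213,.5,0),bar(.175,.213,.5,-.5))"
```

```text
t 14.53 F [-0.5  0.1 -0.9] open 1.002
[-0.0112, -0.0005, 0.0843] [0.0002, 0.0012, -0.0048] rows 2.0
[-0.0147, -0.0005, 0.0878] [0.0003, 0.0462, -0.0048] rows 2.1
```

drive_tool(
  targets=[-0.011,0,0.03,0,0,-0.005,1,-0.011,0,0.06,0,0,-0.005,1,-0.011,0,0.08,0,0,-0.005,1,-0.011,0,0.084,0,0,-0.005,0.6,-0.011,0,0.084,0,0,-0.005,0.3,-0.011,0,0.084,0,0,-0.005,0,-0.011,0,0.084,0,0,-0.005,0,-0.011,0,0.084,0,0,-0.005,0,-0.011,0,0.084,0,0,-0.005,0,-0.011,0,0.084,0,0,-0.005,0],
  force=100,
)

```text
clock: 15.37
eef_pos: [624.4, 31.7, 94.1]
tcp_rot: [3.139, -0.129, 1.711]
contact_force: [-0.9, -0.4, 7.6]
opening: 0.238
```

```bash
python3 -c "
from mv import *
where()
rel(bar(.15,.213,.5,-.3),bar(.17,.213,.5,-.5),bar(.17,.16,.5,-.5),bar(.17,.105,.5,-.5),bar(.17,.05,.5,-.5),bar(.17,0,.5,-.5))"
```

```text
tip S [38.7 19.6 34.7]
x45 S [ 50.3 -33.3  24.7]
tang S [  78.3 -161.7   26.8]
tailtop S [  78.5 -162.3   31.8]
pitch 0.129 dyaw 0.216 F [-0.9 -0.4  7.6] t 15.37
t 15.37 F [-0.9 -0.4  7.6] open 0.238
[-0.0031, -0.0006, 0.0042] [0.0024, 0.0213, 0.0026] rows 0.2
[-0.0047, -0.0006, 0.0057] [0.0024, 0.0413, 0.0026] rows 0.3
[-0.0045, -0.0048, 0.0057] [-0.0055, 0.0412, 0.0551] rows 0.6
[-0.0042, -0.0091, 0.0058] [-0.0137, 0.0411, 0.1095] rows 0.9
[-0.0036, -0.0134, 0.0058] [-0.0219, 0.041, 0.1638] rows 1.4
[-0.0029, -0.0173, 0.0059] [-0.0294, 0.0408, 0.2133] rows 1.8
```

```bash
sed -i 's/^G=.*/G=np.array([-20.5,0,27.4])/' mv.py; python3 -c "
from mv import *
where()
rel(bar(.15,.213,.5,-.3),bar(.17,.213,.5,-.5),bar(.17,.16,.5,-.5),bar(.17,.105,.5,-.5),bar(.17,.05,.5,-.5),bar(.17,0,.5,-.5))"
```

```text
tip S [38.9 18.5 31.9]
x45 S [ 50.5 -34.4  21.9]
tang S [  78.6 -162.8   24. ]
tailtop S [  78.7 -163.4   29. ]
pitch 0.129 dyaw 0.216 F [-0.9 -0.4  7.6] t 15.37
t 15.37 F [-0.9 -0.4  7.6] open 0.238
[-0.0017, -0.0006, 0.0015] [0.0024, 0.0213, 0.0026] rows 0.2
[-0.0033, -0.0006, 0.0031] [0.0024, 0.0413, 0.0026] rows 0.3
[-0.0032, -0.0047, 0.0031] [-0.0055, 0.0412, 0.0551] rows 0.6
[-0.0028, -0.009, 0.0031] [-0.0137, 0.0411, 0.1095] rows 0.9
[-0.0022, -0.0132, 0.0032] [-0.0219, 0.041, 0.1638] rows 1.4
[-0.0015, -0.0171, 0.0033] [-0.0294, 0.0408, 0.2133] rows 1.8
```

drive_tool(
  targets=[-0.0017,0,0.0015,0,0.021,0,0,-0.0033,0,0.0031,0,0.041,0,0,-0.0033,0,0.0031,0,0.041,0,0,-0.0032,-0.0025,0.0031,-0.003,0.041,0.028,0,-0.0032,-0.0047,0.0031,-0.0055,0.041,0.055,0,-0.003,-0.007,0.0031,-0.01,0.041,0.082,0,-0.0028,-0.009,0.0031,-0.0137,0.041,0.11,0,-0.0025,-0.011,0.0032,-0.018,0.041,0.137,0,-0.0022,-0.0132,0.0032,-0.022,0.041,0.164,0,-0.0018,-0.015,0.0033,-0.026,0.041,0.19,0,-0.0015,-0.0171,0.0033,-0.029,0.041,0.213,0,-0.0015,-0.0171,0.0033,-0.029,0.041,0.213,0],
)

```text
clock: 16.37
eef_pos: [607.3, 28.0, 90.8]
tcp_rot: [-3.141, -0.17, 1.495]
contact_force: [-1.1, -3.3, 9.1]
opening: 0.237
```

```bash
python3 -c "
from mv import *
where()
rel(*[bar(p,0,.5,0.3) for p in (.1,.04,-.02,-.08,-.14,-.2,-.3)])"
```

```text
tip S [49.7 18.9 34. ]
x45 S [ 49.7 -34.8  21.7]
tang S [  49.6 -166.1   18.5]
tailtop S [  49.6 -167.    23.4]
pitch 0.17 dyaw -0.001 F [-1.1 -3.3  9.1] t 16.37
t 16.37 F [-1.1 -3.3  9.1] open 0.237
[0.0062, 0.0004, -0.005] [-0.0003, -0.0698, -0.0006] rows 0.6
[0.0115, 0.0003, -0.0084] [-0.0003, -0.1298, -0.0006] rows 1.0
[0.0169, 0.0003, -0.0114] [-0.0003, -0.1898, -0.0005] rows 1.5
[0.0225, 0.0003, -0.0142] [-0.0003, -0.2498, -0.0005] rows 2.0
[0.0283, 0.0003, -0.0166] [-0.0004, -0.3098, -0.0005] rows 2.5
[0.0342, 0.0003, -0.0186] [-0.0004, -0.3698, -0.0005] rows 3.0
[0.0442, 0.0003, -0.0212] [-0.0004, -0.4698, -0.0005] rows 3.8
```

drive_tool(
  targets=[0.003,0,-0.0025,0,-0.035,0,0,0.0062,0,-0.005,0,-0.07,0,0,0.008,0,-0.0061,0,-0.09,0,0,0.0097,0,-0.0073,0,-0.11,0,0,0.0115,0,-0.0084,0,-0.13,0,0,0.0124,0,-0.0089,0,-0.14,0,0,0.0133,0,-0.0094,0,-0.15,0,0,0.0142,0,-0.0099,0,-0.16,0,0,0.0151,0,-0.0104,0,-0.17,0,0,0.016,0,-0.0109,0,-0.18,0,0,0.0169,0,-0.0114,0,-0.19,0,0,0.0169,0,-0.0114,0,-0.19,0,0],
)

```text
clock: 17.37
eef_pos: [608.5, 42.6, 104.3]
tcp_rot: [-3.141, 0.021, 1.496]
contact_force: [-1.3, -4.5, 5.6]
opening: 0.238
```

```bash
python3 -c "
from mv import *
where()
rel(*[bar(*a) for a in ((-.1,0,.5,.5),(-.2,0,.5,1),(-.2,0,-45,1),(-.2,0,-110,1),(-.1,0,-130,60))])"
```

```text
tip S [49.6 20.3 23.5]
x45 S [ 49.6 -34.7  21.7]
tang S [  49.7 -164.3   43.4]
tailtop S [  49.7 -164.2   48.4]
pitch -0.021 dyaw 0.001 F [-1.3 -4.5  5.6] t 17.37
t 17.37 F [-1.3 -4.5  5.6] open 0.238
[0.0068, 0.0002, -0.0057] [-0.0008, -0.0789, 0.0006] rows 0.6
[0.0157, 0.0002, -0.0116] [-0.0008, -0.1789, 0.0007] rows 1.4
[-0.0291, 0.0002, -0.0197] [-0.0008, -0.1789, 0.0007] rows 1.4
[-0.0931, 0.0002, -0.0312] [-0.0008, -0.1789, 0.0007] rows 2.4
[-0.1246, 0.0001, -0.0755] [-0.0008, -0.0789, 0.0006] rows 3.5
```

drive_tool(
  targets=[0.0017,0,-0.0018,0,-0.02,0,0,0.0034,0,-0.0032,0,-0.04,0,0,0.0051,0,-0.0045,0,-0.06,0,0,0.0068,0,-0.0057,0,-0.079,0,0,0.009,0,-0.0073,0,-0.105,0,0,0.0112,0,-0.0088,0,-0.13,0,0,0.0135,0,-0.0102,0,-0.155,0,0,0.0157,0,-0.0116,0,-0.179,0,0,0.0157,0,-0.0116,0,-0.179,0,0,0.0157,0,-0.0116,0,-0.179,0,0],
)

```text
clock: 18.2
eef_pos: [609.5, 59.4, 114.4]
tcp_rot: [-3.14, 0.198, 1.497]
contact_force: [1.0, 0.9, -0.1]
opening: 0.238
```

```bash
python3 -c "
from mv import *
where()
rel(*[bar(*a) for a in ((-.2,0,-45,1.5),(-.2,0,-110,1.5),(-.1,0,-130,60))])"
```

```text
tip S [49.2 21.1 14. ]
x45 S [ 49.2 -33.4  21.9]
tang S [  49.4 -157.1   66. ]
tailtop S [  49.4 -156.1   70.9]
pitch -0.198 dyaw 0.001 F [ 1.   0.9 -0.1] t 18.2
t 18.2 F [ 1.   0.9 -0.1] open 0.238
[-0.0467, 0.0005, -0.0015] [-0.0016, -0.0024, 0.0012] rows 1.1
[-0.1117, 0.0004, -0.0017] [-0.0016, -0.0024, 0.0012] rows 2.7
[-0.1504, 0.0003, -0.0392] [-0.0016, 0.0976, 0.0011] rows 3.7
```

drive_tool(
  targets=[-0.01,0,-0.0015,0,0,0,0,-0.025,0,-0.0015,0,0,0,0,-0.04,0,-0.0015,0,0,0,0,-0.055,0,-0.003,0,0,0,0,-0.075,0,-0.008,0,0,0,0,-0.1,0,-0.02,0,0,0,0,-0.13,0,-0.04,0,0.05,0,0,-0.15,0,-0.07,0,0.1,0,0,-0.15,0,-0.1,0,0.15,0,0,-0.15,0,-0.1,0,0.19,0,0,-0.15,0,-0.1,0,0.19,0,0],
)

```text
clock: 19.12
eef_pos: [600.4, -70.9, 244.5]
tcp_rot: [3.14, 0.008, 1.493]
contact_force: [-0.9, -1.1, -5.1]
opening: 0.237
```

Run:
```python
from mv import *
where()
# return to old place
o=np.array([551.5,-315.3,0]);y=.245
gp=o+R.from_euler('z',y).apply([G[0]+28.5,0,0])
rel(tcp([*gp[:2],110],0,y),tcp([*gp[:2],G[2]+1],0,y))
g=shot('scene');cv2.imwrite('pics/s.png',cv2.resize(g['color'][130:215,270:400],None,fx=6,fy=6,interpolation=cv2.INTER_CUBIC))
h=cv2.cvtColor(g['color'],cv2.COLOR_BGR2HSV)[165:190,305:325];m=cv2.inRange(h,(3,190,90),(15,255,255));a=np.argwhere(m)[:,::-1];print('tab px',a.mean(0)+[305,165],len(a),proj(g,S2W((-54.5,-35.3,24))))
```

```text
tip S [ 50.6 -92.3 165.2]
x45 S [  50.4 -147.3  162.7]
tang S [  50.  -277.2  182.7]
tailtop S [  50.  -277.1  187.7]
pitch -0.008 dyaw -0.003 F [-0.9 -1.1 -5.1] t 19.12
t 19.12 F [-0.9 -1.1 -5.1] open 0.237
[-0.2443, -0.0223, 0.0824] [0.0063, 0.0056, 1.2481] rows 10.0
[-0.2437, -0.0224, 0.164] [0.0063, 0.0056, 1.2481] rows 10.0
tab px [315.79487179 176.28205128] 156 [316.12017403 178.56312152]
```

drive_tool(
  targets=[-0.244,-0.022,0,0.006,0.0056,1.248,0,-0.244,-0.022,0,0.006,0.0056,1.248,0,-0.244,-0.022,0,0.006,0.0056,1.248,0,-0.244,-0.022,0,0.006,0.0056,1.248,0,-0.244,-0.022,0,0.006,0.0056,1.248,0,-0.244,-0.022,0,0.006,0.0056,1.248,0,-0.244,-0.022,0,0.006,0.0056,1.248,0,-0.244,-0.022,0,0.006,0.0056,1.248,0,-0.244,-0.022,0,0.006,0.0056,1.248,0,-0.244,-0.022,0,0.006,0.0056,1.248,0,-0.244,-0.022,0,0.006,0.0056,1.248,0,-0.244,-0.022,0,0.006,0.0056,1.248,0],
)

```text
clock: 20.17
eef_pos: [558.9, -309.6, 242.7]
tcp_rot: [-3.141, 0.007, 0.252]
contact_force: [0.2, 1.0, -3.0]
opening: 0.237
```

Run:
```python
from mv import *
o=np.array([551.5,-315.3,0]);y=.245
gp=o+R.from_euler('z',y).apply([G[0]+28.5,0,0])
rel(tcp([*gp[:2],G[2]+1],0,y))
```

```text
t 20.17 F [ 0.2  1.  -3. ] open 0.237
[0.0005, 0.0039, 0.1604] [-0.0008, 0.0073, 0.0072] rows 3.8
```

drive_tool(
  targets=[0,0.002,0.04,0,0.007,0,0,0,0.002,0.08,0,0.007,0,0,0,0.002,0.12,0,0.007,0,0,0,0.002,0.145,0,0.007,0,0,0,0.002,0.155,0,0.007,0,0,0,0.002,0.159,0,0.007,0,0,0,0.002,0.16,0,0.007,0,0,0,0.002,0.16,0,0.007,0,0],
)

```text
clock: 20.83
eef_pos: [560.6, -312.3, 85.5]
tcp_rot: [3.14, -0.004, 0.25]
contact_force: [-1.3, -0.6, -3.2]
opening: 0.24
```

drive_tool(
  targets=[0,0,0.001,0,0,0,0,0,0,0.002,0,0,0,0,0,0,0.002,0,0,0,0],
)

```text
clock: 21.08
eef_pos: [560.2, -312.2, 83.3]
tcp_rot: [3.14, -0.004, 0.248]
contact_force: [-0.7, -0.3, -2.9]
opening: 0.24
```

drive_tool(
  targets=[0,0,0.001,0,0,0,0,0,0,0.002,0,0,0,0,0,0,0.002,0,0,0,0],
)

```text
clock: 21.33
eef_pos: [559.9, -312.1, 81.1]
tcp_rot: [3.141, -0.003, 0.248]
contact_force: [-2.1, 0.8, 4.1]
opening: 0.24
```

Contact now: the force went from -3 to +4 N. Open, rise straight up.

drive_tool(
  targets=[0,0,0,0,0,0,0.3,0,0,0,0,0,0,0.5,0,0,0,0,0,0,0.8,0,0,0,0,0,0,1,0,0,0,0,0,0,1,0,0,-0.03,0,0,0,1,0,0,-0.07,0,0,0,1,0,0,-0.11,0,0,0,1,0,0,-0.15,0,0,0,1,0,0,-0.15,0,0,0,1,0,0,-0.15,0,0,0,1],
)

```text
clock: 22.25
eef_pos: [560.6, -312.6, 233.2]
tcp_rot: [3.137, -0.007, 0.248]
contact_force: [0.3, 1.2, -1.3]
opening: 1.002
```

Run:
```python
from ck import *
import pickle
g=shot('scene');s=shot('side')
def one(f,box,lo,hi):
    x0,y0,x1,y1=box;h=cv2.cvtColor(f['color'],cv2.COLOR_BGR2HSV)[y0:y1,x0:x1];a=np.argwhere(cv2.inRange(h,lo,hi))[:,::-1];return a.mean(0)+[x0,y0],len(a)
a=one(g,(305,160,325,190),(3,170,80),(15,255,255));b=one(s,(215,140,240,170),(3,170,80),(15,255,255));print(a,b)
P,e=two(g,a[0],s,b[0]);print('tab S',R.from_euler('z',-SX[2]).apply(P-[*SX[:2],0]),e)
o=np.zeros((600,800,3),np.uint8)
o[:300,:400]=cv2.resize(g['color'],(400,300));o[:300,400:]=cv2.resize(s['color'],(400,300))
o[300:,:400]=cv2.resize(g['color'][145:220,290:390],(400,300),interpolation=cv2.INTER_CUBIC);o[300:,400:]=cv2.resize(s['color'][105:180,200:300],(400,300),interpolation=cv2.INTER_CUBIC)
cv2.imwrite('pics/z.png',o);print(sense()['contact_force'],sense()['eef_pos'])
# yellow strip height before/after
for n,f in(('scene',g),('side',s)):
    f0=pickle.load(open('f0.pkl','rb'))[n];bx=(310,160,335,190) if n=='scene' else (210,130,240,160)
    print(n,one(f0,bx,(20,120,60),(35,255,255)),one(f,bx,(20,120,60),(35,255,255)))
```

```text
(array([314.61504425, 172.91150442]), 226) (array([226.92682927, 149.65853659]), 41)
tab S [-57.62791352 -40.39997714  42.61154104] 1.8852807767734256
[-0.58368139 -0.29671522 -1.32956655] [ 558.88476345 -311.68572312  229.58579047]
scene (array([326.9375, 174.875 ]), 32) (array([327.19354839, 173.4516129 ]), 31)
side (array([224.80701754, 144.87719298]), 57) (array([224.09615385, 143.09615385]), 52)
```

The viewer's limit is reached, so I finish with numeric checks. The foot strip rose 1.4 px (scene) and 1.8 px (side), matching about 6 mm. The tab triangulation (z 42.6) looks contaminated by wood pixels, so I'll recheck it with tighter masks.

Run:
```python
from ck import *
import pickle
g=shot('scene');s=shot('side');f0=pickle.load(open('f0.pkl','rb'))
inS=lambda P:R.from_euler('z',-SX[2]).apply(P-[*SX[:2],0]).round(1)
def comp(f,box,lo,hi):
    x0,y0,x1,y1=box;m=cv2.inRange(cv2.cvtColor(f['color'],cv2.COLOR_BGR2HSV)[y0:y1,x0:x1],lo,hi);n,l,st,ce=cv2.connectedComponentsWithStats(m);i=1+st[1:,4].argmax();return ce[i]+[x0,y0],st[i]
lo,hi=(4,215,110),(12,255,255)
a,A=comp(g,(300,155,330,195),lo,hi);b,B=comp(s,(212,140,245,175),lo,hi)
print(a,A,b,B);P,e=two(g,a,s,b);print('tab S',inS(P),e)
print('reference, before: ',comp(f0['scene'],(220,172,250,198),lo,hi),comp(f0['side'],(215,200,242,235),lo,hi))
# shim white rear edge in side view
m=cv2.inRange(cv2.cvtColor(s['color'],cv2.COLOR_BGR2HSV),(0,0,140),(180,60,255));m[:145]=0;m[180:]=0;m[:,:205]=0;m[:,245:]=0
q=np.argwhere(m)[:,::-1]
if len(q): print('white',len(q),q.min(0),q.max(0),'rear edge S',inS(onz(s,(q[q[:,1]>=q[:,1].max()-1].mean(0)),6)))
# bar handle before/after, changes elsewhere
for n,f,bx in(('scene',g,(160,200,200,240)),('side',s,(265,245,315,290))): print(n,comp(f0[n],bx,(105,150,90),(130,255,255))[0],comp(f,bx,(105,150,90),(130,255,255))[0])
for nm,bx in dict(bin=(300,150,360,200),bottle=(332,200,358,238),pan=(182,258,222,296),thandle=(275,300,390,365),case=(134,92,186,130)).items():
    x0,y0,x1,y1=bx;A=cv2.cvtColor(f0['side']['color'],cv2.COLOR_BGR2GRAY)[y0:y1,x0:x1].astype(np.float32);B=cv2.cvtColor(s['color'],cv2.COLOR_BGR2GRAY)[y0:y1,x0:x1].astype(np.float32);print(nm,cv2.phaseCorrelate(A,B))
```

```text
Traceback (most recent call last):
ValueError: attempt to get argmax of an empty sequence
```

Run:
```python
from ck import *
import pickle
g=shot('scene');s=shot('side');f0=pickle.load(open('f0.pkl','rb'))
inS=lambda P:R.from_euler('z',-SX[2]).apply(P-[*SX[:2],0]).round(1)
def comp(f,box,lo,hi):
    x0,y0,x1,y1=box;m=cv2.inRange(cv2.cvtColor(f['color'],cv2.COLOR_BGR2HSV)[y0:y1,x0:x1],lo,hi);n,l,st,ce=cv2.connectedComponentsWithStats(m)
    if n<2: return np.zeros(2),None
    i=1+st[1:,4].argmax();return ce[i]+[x0,y0],st[i]
for lo in ((3,200,120),(3,215,90),(3,190,90)):
    hi=(15,255,255);a,A=comp(g,(303,160,330,192),lo,hi);b,B=comp(s,(212,140,245,175),lo,hi);print(lo,a,A,b,B)
    if A is not None and B is not None: P,e=two(g,a,s,b);print('tab S',inS(P),e)
m=cv2.inRange(cv2.cvtColor(s['color'],cv2.COLOR_BGR2HSV),(0,0,130),(180,70,255));m[:148]=0;m[180:]=0;m[:,:205]=0;m[:,245:]=0
q=np.argwhere(m)[:,::-1]
if len(q): print('white',len(q),q.min(0),q.max(0),'rear edge S',inS(onz(s,(q[q[:,1]>=q[:,1].max()-1].mean(0)),6)))
for n,f,bx in(('scene',g,(160,200,200,240)),('side',s,(265,245,315,290))): print(n,comp(f0[n],bx,(105,150,90),(130,255,255))[0],comp(f,bx,(105,150,90),(130,255,255))[0])
for nm,bx in dict(bin=(300,150,360,200),bottle=(332,200,358,238),pan=(182,258,222,296),thandle=(275,300,390,365),case=(134,92,186,130)).items():
    x0,y0,x1,y1=bx;A=cv2.cvtColor(f0['side']['color'],cv2.COLOR_BGR2GRAY)[y0:y1,x0:x1].astype(np.float32);B=cv2.cvtColor(s['color'],cv2.COLOR_BGR2GRAY)[y0:y1,x0:x1].astype(np.float32);print(nm,cv2.phaseCorrelate(A,B))
```

```text
(3, 200, 120) [316.33088235 176.83088235] [  7  11  14  13 136] [226.83333333 148.83333333] [13  5  4 11 24]
tab S [-55.5 -32.4  32.4] 6.931465453151144
(3, 215, 90) [316.33064516 177.        ] [  7  12  14  12 124] [226.625 147.625] [14  6  2  5  8]
tab S [-55.1 -31.4  33.7] 10.886400124672086
(3, 190, 90) [316.11409396 176.67114094] [  6  11  15  13 149] [227.      149.34375] [13  5  4 13 32]
tab S [-55.5 -33.6  32.5] 5.350309636455705
white 197 [218 149] [237 164] rear edge S [-66.4 -60.1   6. ]
scene [179.70625 221.00625] [180.36904762 221.00595238]
side [290.03225806 266.79262673] [290.07522124 266.60619469]
bin ((0.025897840541130535, 0.1517715357456133), 0.6075453310012817)
bottle ((0.5128538668713851, -0.004824440868794966), 1.0079472523044657)
pan ((0.3942406335353077, 0.037182231687395983), 0.5483187741041183)
thandle ((0.02445570542022324, -0.013738377469145746), 0.9949215482782434)
case ((0.011601607890806775, 0.012122875233959718), 0.9582672322237933)
```

```bash
python3 -c "
from rig import *
print(sign_off(), sense()['clock'])"
```

```text
the job is handed in; nothing more can be done
the job is handed in; nothing more can be done
```

The job is done and handed in at about 22.5 s of the 70 s. I levered the press up with the pry bar and parked the bar's tail under the yellow hook. Then I slid the shim in under the marked foot, took the bar again, let the press down onto the shim and pulled the bar out. The bar now lies at its original place on the bench.

**Last checks that agreed:**
- **Press:** the foot strip sits 1.4 px (scene) and 1.8 px (side) higher than at the start. About 1.8 px was expected in the scene view for resting on the shim.
- **Shim:** its rear edge is at about S y -60 (planned -57), so the nose is at about 40 to 43, past the foot's rear edge at 35.
- **Bar:** its handle is within 1 px of where it started, and the wrist reads no load.
- **Bin, T-handle and case:** shifted 0.15 px or less.

**Checks that disagreed or failed:**
- **Shim tab:** the two-view position was poor. The two rays missed each other by 2 to 11 mm and gave S y from about -31 to -40, against -35 planned. I relied on the rear edge and the gripper's measured position instead.
- **Bottle and pan:** these showed 0.5 px and 0.4 px shifts. I put that down to noise or the arm's shadow, as nothing went near them.
- **Forces:** I pressed the shim onto the bench with 27 N for a moment before releasing it, under the 40 N limit.
- **Final picture:** it could not be viewed because the viewer's limit was reached, so the last checks are numerical only.

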